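# Gift-boxing a picked order

## Task

The picked products stand in two stacks on the packing table: take the stacks apart and stand each product in the middle of the gift-box base of its own shape and size - each tin in its round base, the square carton in the square one and the oblong carton in the oblong one, flat on the floor of the base with the cartons lined up with the walls. Keep every product upright, set it down rather than drop it, and leave the tape roll and the jar where they are.

Things in the scene. Friction and masses are not known exactly. Their poses are not given: they have to be found in the camera images.
- tin_large_c (a point): Large candle tin: plain aluminium cylinder with a slip lid, closed, 68 mm across, 75 mm tall, about 0.3 kg. It starts as the lower thing of one of two stacks, standing on the table. Its point is the centre of the product, half-way up; z is up. Grip it across its sides, near the top.
- carton_square_c (a point): Square white paperboard carton, rigid and closed, 66 x 66 mm in plan and 75 mm tall, about 0.2 kg. It starts as the lower thing of the other stack, standing on the table. Its point is the centre of the product, half-way up; z is up. x and y are square to its side faces.
- tin_small_c (a point): Small candle tin: same make as the large one, 46 mm across, 55 mm tall, about 0.1 kg. It starts standing on top of the large tin or of the square carton (either can be). Its point is the centre of the product, half-way up; z is up. 
- carton_oblong_c (a point): Oblong white paperboard soap carton with a kraft band round its middle, rigid, 78 mm long (its x) by 42 mm wide (its y) and 55 mm tall, about 0.15 kg. It starts on top of whichever of the large tin and the square carton does not carry the small tin, turned any way; each stack is 130 mm tall. Its point is the centre of the product, half-way up; z is up. 
- base_round_large: Base of the large round gift box (kraft board, open on top, lid set aside): the larger of the two round bases, 88 mm across inside, 94 mm outside. Like all four bases it has a 3 mm floor and 3 mm wall, its rim is 25 mm above the table and it does not move. Origin at its centre on the table, z up. The large tin belongs in it.
- base_square: Base of the square gift box: 86 x 86 mm inside, 92 x 92 mm outside, 3 mm floor, rim 25 mm above the table, does not move. Origin at its centre on the table, x and y square to its walls. The square carton belongs in it, its faces parallel to the walls.
- base_round_small: Base of the small round gift box: the smaller of the two round bases, 66 mm across inside, 72 mm outside, 3 mm floor, rim 25 mm above the table, does not move. Origin at its centre on the table. The small tin belongs in it.
- base_oblong: Base of the oblong gift box: 98 mm (its x) by 62 mm (its y) inside, 104 x 68 mm outside, 3 mm floor, rim 25 mm above the table, does not move. Origin at its centre on the table. The oblong carton belongs in it, long side along long side. There are only about 10 mm between each product and the walls of its base, less than a finger's thickness, so fingertips should stay above the rim: hold each product near its top.
- tape_roll_c (a point): Bystander: roll of brown packing tape lying flat, 100 mm across, 48 mm tall; point at its centre. Leave it where it is.
- jar_c (a point): Bystander: amber glass jar with a black screw lid, 60 mm across, 68 mm tall; point at its centre, half-way up. Leave it where it is.
Mind the look-alikes: they are no part of the job. Leave any yellow look-alike of the part that bears tin_small_c alone.

How it is judged:
By the outcome, as a careful person would: the job done as asked, in the order asked, and still so for the second after the job is handed in, with the robot touching nothing.
It also fails if it takes over 120 s, if anything falls off the work surface, if the arm or the gripper's body presses on something with over 40 N, if the wrist force passes 120 N, or if a joint passes its speed limit or range.

## Robot

A 6-joint arm with a two-finger parallel gripper is mounted at the origin on the work surface. World frame = base frame: x ahead of the robot, y to its left, z up, the work surface at z = 0. Lengths are in mm, angles in rad, forces in N, time in s.
With the tool pointing down it reaches from about 275 to 1000 mm from the base axis. Payload 8.4 kg.
Tool frame: the origin (TCP) lies at the very end of the fingers, on their centre line; the grasp point (between the pads) lies 19 mm behind it (r.pinch_z is the distance from the TCP to the grasp point, in mm); z points along the fingers, y is the direction in which the jaws open and shut (so a half turn about z gives the same grasp; the last joint's range is limited). The gripper opens to 85 mm and grips with 20 to 120 N. Pads are 22 mm wide; open, the fingers measure 114 mm over their backs; the gripper's body (76 mm by 85 mm) begins 54 mm behind the grasp point. The pads swing forward as they close: fully open they stand 13 mm farther back than shut.
Start: joints at [-1.262, 0.353, 1.633, -0, 1.155, -0.002], TCP at [191.136, -595.059, 231.281] pointing down, gripper open.
Joint ranges: [-2.63, 2.63], [-0.92, 2.1], [0.06, 2.66], [-1.3, 4.44], [0, 2.69], [-3.02, 3.02]. Speed limits (rad/s): [2.22, 2.22, 2.79, 3.14, 3.14, 3.14].

## Interface

Orientations are given as [roll, pitch, yaw] about the fixed x, y, z axes, in that order (R = Rz(yaw) Ry(pitch) Rx(roll)).
In Python, from rig import r, optics gives the robot as it stands.
- The arm moves only by the shell command python3 -m creep 'ROWS' [FORCE]. ROWS is JSON, a list of rows, each an object with "dp": the shift along the tool's x, y, z in mm, a list of three; "angular": the turn, a rotation vector about the tool's x, y, z in rad, a list of three; "fingers": the finger opening in mm, from 0 to 85.4. In form: [{"dp": [dx, dy, dz], "angular": [wx, wy, wz], "fingers": fingers}, ...]. A call has 1 to 5 rows; each row is the pose to reach, as a shift and turn from the pose commanded when the call began, along the tool's axes at that moment; what a row does not reach only later rows make up. A row lasts 1/12 s, in which the tool goes at most 41.7 mm and 7.16 degrees, less where a joint would pass 70% of its speed; a pose out of reach is approached as far as the arm can. A call with a gripper value outside its range is refused whole. The fingers move at their own pace and stop on an object; FORCE is the grip in N (left out, the last holds). Time passes only in rows, so rows that repeat a pose let the fingers close. It gives the time, the measured TCP pose, the force and the opening at its end, in the units of the state.
- r.sense(): the state, without advancing time (a new reading comes with each control period).
- optics.grab_frame(name): name is "scene" or "side" or "wrist"; returns the picture (400x640x3 uint8, blue, green, red); there is no depth.
- optics.camera_params(name): a dict with "fx", "fy", "cx", "cy" (pixels), "eye" and "rotation" of the camera in the world; the wrist camera has in their place "T_tool_cam" (4x4, takes a point from camera to tool coordinates, whose origin is the TCP and whose axes are the flange's). Camera axes: x right, y up, looking along -z (the intrinsics and any distortion apply to the point x, -y, -z); pixel columns grow to the right and rows downward; lengths in mm; the calibration is good to about 2 mm. A picture is of the moment at which its call begins: read the wrist's pose just before it. camera_params takes no time and is no camera call.
- r.sign_off(): hands the job in, once; it reports no verdict.
The state is a dict: "clock": time; "qpos": joint angles; "qvel": joint speeds; "joint_efforts": joint torques, N m; "eef_pos": TCP position; "tcp_rot": TCP orientation; "contact_force": force on the tool from outside, world axes, zero at the start; "wrist_torque": the same for the moment, N m; "opening": opening from 0.0 (shut) to 1.0 (fully open).
Only numpy, scipy, OpenCV 4.12 (cv2) and the standard library are available. Lean on these libraries where they do the work, as an engineer would, in place of code of your own. Each camera call takes 0.05 s, during which the arm holds its last target.

## Working session

There is one attempt and no reset: what is moved stays moved. The work goes in short steps, Python scripts to look and compute and a shell command to move; the robot and the scene stay as the last step left them, time stands still between calls to the robot, and variables do not carry over. Pictures are saved under pics/ and viewed, and the job is handed in when it is done.

```bash
ls -la; mkdir -p pics
python3 - <<'E'
from rig import r, optics
import cv2
s=r.sense(); print(s, r.pinch_z)
for n in ["scene","side","wrist"]:
    im=optics.grab_frame(n); cv2.imwrite(f"pics/{n}0.png",im); print(n,optics.camera_params(n))
E
```

```text
total 12
drwxr-xr-x  3 agent agent 4096 Dec  6 18:17 .
drwxr-xr-x 23 root  root  4096 Dec  6 18:17 ..
drwxr-xr-x  2 agent agent 4096 Dec  6 18:17 pics
{'clock': 0.0, 'qpos': array([-1.26239031e+00,  3.53660360e-01,  1.63414874e+00, -1.05633573e-05,
        1.15516781e+00, -2.41774362e-03]), 'qvel': array([-0.0006173 , -0.00057842, -0.00123236, -0.0009045 , -0.00278192,
        0.00054127]), 'joint_efforts': array([-1.60514264e-03, -6.05252767e+01, -3.42063868e+01,  2.18961586e-04,
        9.38079553e-03,  1.05249040e-05]), 'eef_pos': array([ 190.99410378, -594.60336876,  230.54779244]), 'tcp_rot': array([-3.14020838e+00,  6.31131349e-06,  3.10828032e-01]), 'contact_force': array([-0.58059534, -0.6291556 ,  0.43613192]), 'wrist_torque': array([ 0.0367534 , -0.0143035 ,  0.06085341]), 'opening': 0.9994752631786263} 18.700000000000003
scene {'fx': 485.68507864806026, 'fy': 485.68507864806026, 'cx': 323.5728233443068, 'cy': 199.25085021862643, 'eye': array([1231.67277671, -388.16532833,  766.44738102]), 'rotation': array([ 0.83407813, -0.00490647,  1.01941919])}
side {'fx': 434.2224980543052, 'fy': 434.2224980543052, 'cx': 318.96875496622107, 'cy': 200.46043921829718, 'eye': array([ 370.83256244, -564.85570887,  787.45854822]), 'rotation': array([ 0.71075203, -0.0104673 , -0.3757682 ])}
wrist {'fx': 299.3470869813241, 'fy': 299.3470869813241, 'cx': 313.5470211845514, 'cy': 206.3643272316255, 'T_tool_cam': array([[ 1.83060312e-04,  9.59965574e-01,  2.80117946e-01,
         7.13291320e+01],
       [ 9.99999983e-01, -1.71974103e-04, -6.41554423e-05,
        -5.68910672e-01],
       [-1.34139836e-05,  2.80117953e-01, -9.59965589e-01,
        -1.43024737e+02],
       [ 0.00000000e+00,  0.00000000e+00,  0.00000000e+00,
         1.00000000e+00]])}
```

View pics/scene0.png

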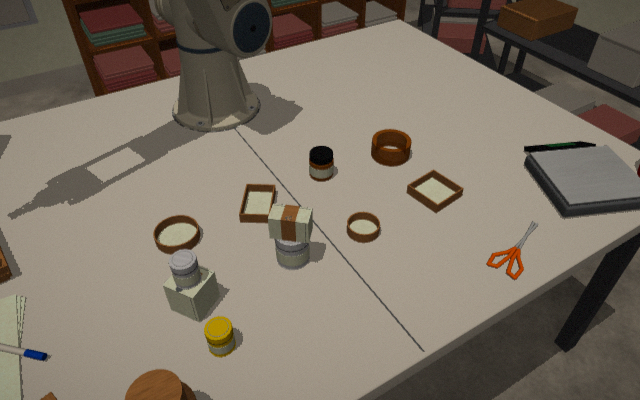

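View pics/side0.png

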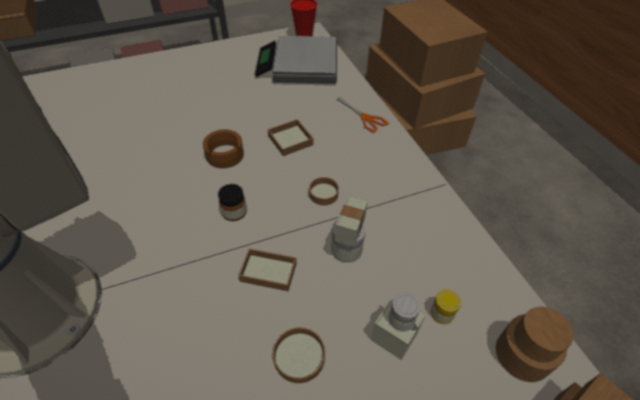

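View pics/wrist0.png

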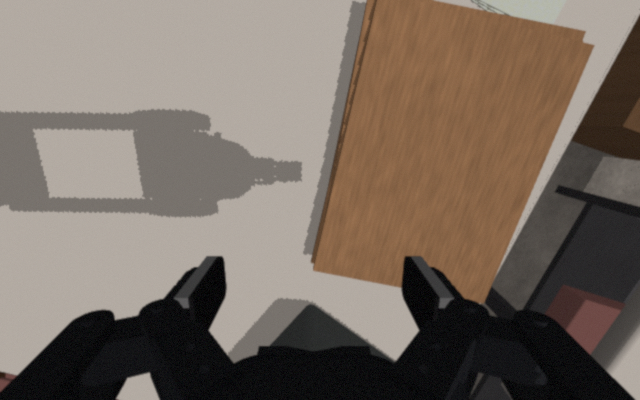

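Stacks: the oblong carton is on the large tin (scene ~290,235), and the small tin is on the square carton (~185,275). The bases are round large (177,234), oblong (258,203), round small (363,227) and square (435,190). The small-tin candidates are the aluminium one at (185,268) and a yellow one at (220,336). The description says plain aluminium and the yellow one stands alone, so the one on the carton is meant. Next I'll enlarge crops and measure.

```bash
cat > h.py <<'E'
import numpy as np, cv2
from scipy.spatial.transform import Rotation as Ro
from rig import r, optics
def cam(n,s=None):
    p=optics.camera_params(n); K=(p['fx'],p['fy'],p['cx'],p['cy'])
    if n=='wrist':
        s=s or r.sense(); T=np.eye(4); T[:3,:3]=Ro.from_euler('xyz',s['tcp_rot']).as_matrix(); T[:3,3]=s['eef_pos']
        T=T@p['T_tool_cam']; return K,T[:3,3],T[:3,:3]
    return K,np.array(p['eye']),Ro.from_euler('xyz',p['rotation']).as_matrix()
def ray(c,u,v):
    K,e,R=c; d=np.stack([(np.asarray(u,float)-K[2])/K[0],-(np.asarray(v,float)-K[3])/K[1],-np.ones_like(np.asarray(u,float))],-1)
    return e,d@R.T
def onz(c,u,v,z):
    e,d=ray(c,u,v); t=(z-e[2])/d[...,2]; return e+d*t[...,None]
def proj(c,P):
    K,e,R=c; q=(np.asarray(P,float)-e)@R; return np.stack([K[2]-K[0]*q[...,0]/q[...,2],K[3]+K[1]*q[...,1]/q[...,2]],-1)
def tri(rays):
    A=np.zeros((3,3));b=np.zeros(3)
    for e,d in rays:
        d=d/np.linalg.norm(d);M=np.eye(3)-np.outer(d,d);A+=M;b+=M@e
    P=np.linalg.solve(A,b); return P,[np.linalg.norm(np.cross(P-e,d/np.linalg.norm(d))) for e,d in rays]
E
python3 - <<'E'
from h import *
a=cv2.imread('pics/scene0.png'); b=cv2.imread('pics/side0.png')
cv2.imwrite('pics/cs.png',cv2.resize(a[120:370,140:480],(800,588),interpolation=cv2.INTER_CUBIC))
cv2.imwrite('pics/cd.png',cv2.resize(b[110:390,190:480],(620,598),interpolation=cv2.INTER_CUBIC))
cs,cd=cam('scene'),cam('side')
for n,p,q in [('rl',(177,234),(299,355)),('ob',(258,203),(268,270)),('rs',(363,227),(324,191)),('sq',(435,190),(291,137)),('tape',(391,148),(223,148)),('jar',(321,163),(232,202)),('yel',(219,325),(447,298)),('obl',(291,208),(352,205)),('st',(183,257),(404,300))]:
    P,e=tri([ray(cs,*p),ray(cd,*q)]); print(n,P.round(),np.round(e,1))
E
```

```text
rl [ 455. -275.   10.] [0.2 0.2]
ob [456. -84.   9.] [0.3 0.3]
rs [646.  77.  11.] [0. 0.]
sq [636. 291.  13.] [1.2 1.2]
tape [454. 300.  21.] [1.4 1.4]
jar [430. 102.  34.] [0.3 0.3]
yel [ 744. -292.   56.] [0.2 0.2]
obl [636. -88. 144.] [2.2 2.2]
st [ 637. -300.  132.] [2.7 2.7]
```

View pics/cs.png

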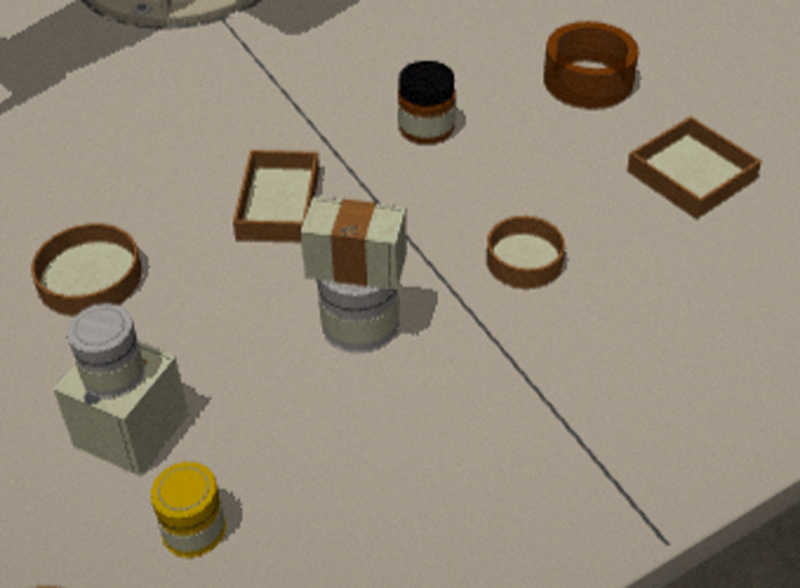

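View pics/cd.png

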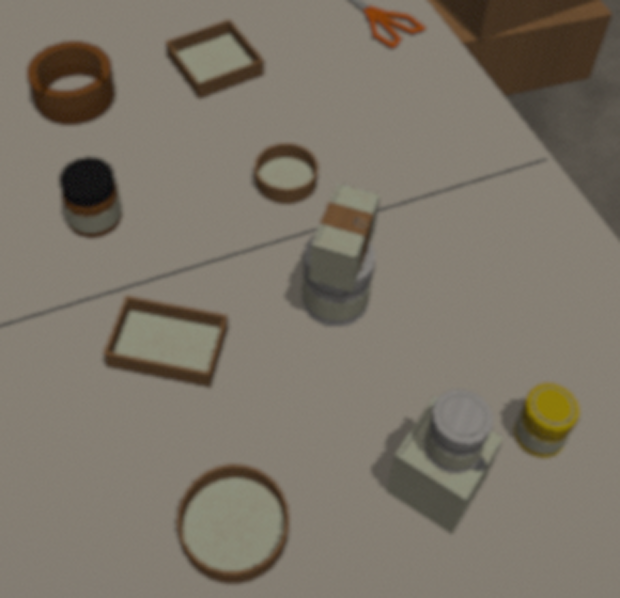

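Crops confirm: the plain aluminium tin is on the carton and the yellow one stands apart. Coarse positions match the heights given. I'll move the wrist camera over the small-tin stack.

```bash
cat > go.py <<'E'
import sys
from h import *
# remaining shift in tool axes to x y z yaw(deg)
x,y,z,yw=map(float,sys.argv[1:5]); s=r.sense()
R=Ro.from_euler('xyz',s['tcp_rot']); D=R.inv().apply(np.array([x,y,z])-s['eef_pos'])
w=(R.inv()*Ro.from_euler('xyz',[np.pi,0,np.radians(yw)])).as_rotvec()
print('t',round(s['clock'],2),'pos',s['eef_pos'].round(1),'rpy',s['tcp_rot'].round(3),'dp',D.round(1),'ang',w.round(3),'F',s['contact_force'].round(1),'op',round(s['opening'],3))
E
python3 go.py 640 -290 310 0
```

```text
t 0.15 pos [ 191.  -594.7  230.7] rpy [-3.141 -0.     0.311] dp [ 520.6 -152.9  -79.1] ang [-0.001  0.     0.311] F [-0.7 -0.5 -0.1] op 1.001
```

```bash
python3 -m creep '[{"dp":[520,-153,-79],"angular":[0,0,0.311],"fingers":85},{"dp":[520,-153,-79],"angular":[0,0,0.311],"fingers":85},{"dp":[520,-153,-79],"angular":[0,0,0.311],"fingers":85},{"dp":[520,-153,-79],"angular":[0,0,0.311],"fingers":85},{"dp":[520,-153,-79],"angular":[0,0,0.311],"fingers":85}]'; python3 go.py 640 -290 310 0
```

```text
clock: 0.57
eef_pos: [360.3, -479.6, 261.0]
tcp_rot: [-3.141, 0.0, -0.001]
contact_force: [0.8, -1.3, -0.1]
opening: 0.996
t 0.57 pos [ 360.3 -479.6  261. ] rpy [-3.141e+00  0.000e+00 -1.000e-03] dp [ 279.5 -189.9  -49. ] ang [-0.     0.    -0.001] F [ 0.8 -1.3 -0.1] op 0.996
```

```bash
python3 -m creep '[{"dp":[280,-190,-49],"angular":[0,0,0],"fingers":85},{"dp":[280,-190,-49],"angular":[0,0,0],"fingers":85},{"dp":[280,-190,-49],"angular":[0,0,0],"fingers":85},{"dp":[280,-190,-49],"angular":[0,0,0],"fingers":85},{"dp":[280,-190,-49],"angular":[0,0,0],"fingers":85}]'; python3 go.py 640 -290 310 0
```

```text
clock: 0.98
eef_pos: [531.1, -363.6, 290.9]
tcp_rot: [-3.141, 0.0, -0.0]
contact_force: [0.4, -0.8, 0.1]
opening: 0.997
t 0.98 pos [ 531.1 -363.6  290.9] rpy [-3.141  0.    -0.   ] dp [108.8 -73.6 -19.1] ang [-0.  0. -0.] F [ 0.4 -0.8  0.1] op 0.997
```

```bash
python3 -m creep '[{"dp":[110,-74,-19],"angular":[0,0,0],"fingers":85},{"dp":[110,-74,-19],"angular":[0,0,0],"fingers":85},{"dp":[110,-74,-19],"angular":[0,0,0],"fingers":85},{"dp":[110,-74,-19],"angular":[0,0,0],"fingers":85},{"dp":[110,-74,-19],"angular":[0,0,0],"fingers":85}]'; python3 go.py 640 -290 310 0
python3 - <<'E'
from h import *
s=r.sense(); im=optics.grab_frame('wrist'); cv2.imwrite('pics/w1.png',im)
np.save('w1.npy',s,allow_pickle=True)
E
```

```text
clock: 1.4
eef_pos: [642.1, -289.0, 309.4]
tcp_rot: [-3.141, -0.0, 0.003]
contact_force: [0.3, 0.1, -0.6]
opening: 0.993
t 1.4 pos [ 642.1 -289.   309.4] rpy [-3.141e+00 -0.000e+00  3.000e-03] dp [-2.1  1.  -0.6] ang [-0.    -0.     0.003] F [ 0.3  0.1 -0.6] op 0.993
```

View pics/w1.png

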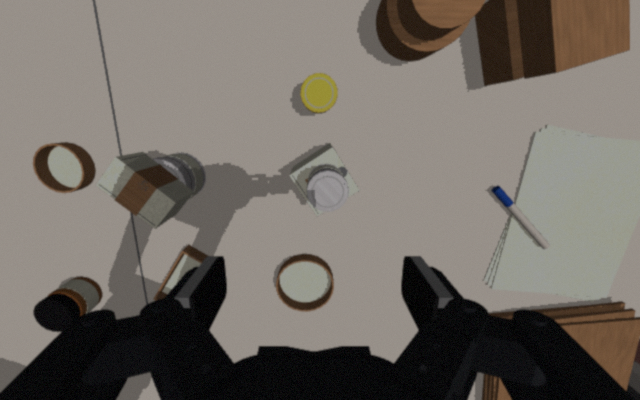

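Wrist view: small tin at (327,190) on the square carton, large round base at (305,282), yellow tin at (319,92), oblong stack at (148,187). Next, fit circles to the lid and the large round base.

Run:
```python
from h import *
s=np.load('w1.npy',allow_pickle=True).item(); c=cam('wrist',s); im=cv2.imread('pics/w1.png')
hsv=cv2.cvtColor(im,cv2.COLOR_BGR2HSV); 
for p in [(327,190),(319,200),(330,157),(355,187),(290,180),(310,285),(280,290),(400,250)]: print(p,im[p[1],p[0]],hsv[p[1],p[0]])
cv2.imwrite('pics/w1c.png',cv2.resize(im[130:330,240:420],(720,590),interpolation=cv2.INTER_CUBIC)) 
g=cv2.GaussianBlur(cv2.cvtColor(im,cv2.COLOR_BGR2GRAY),(3,3),0)
h=cv2.HoughCircles(g,cv2.HOUGH_GRADIENT_ALT,1,10,param1=100,param2=0.5,minRadius=12,maxRadius=40); 
if h is not None:
  for x in h[0]: print(x, onz(c,x[0],x[1],130.).round(1),onz(c,x[0],x[1],25.).round(1))
```

```text
(327, 190) [149 147 152] [168   8 152]
(319, 200) [148 146 149] [160   5 149]
(330, 157) [144 157 154] [ 37  21 157]
(355, 187) [143 154 153] [ 33  18 154]
(290, 180) [90 95 99] [17 23 99]
(310, 285) [139 152 151] [ 32  22 152]
(280, 290) [28 41 57] [ 13 130  57]
(400, 250) [137 144 151] [ 15  24 151]
[327.       192.        17.081291] [ 635.9 -303.2  130. ] [ 610.7 -308.1   25. ]
[149.      188.       35.05807] [ 639.7 -106.9  130. ] [615.7 -47.8  25. ]
[304.      276.       24.13614] [ 531.9 -277.2  130. ] [ 472.9 -273.6   25. ]
[126.       289.        23.946047] [513.4 -59.9 130. ] [448.3  14.5  25. ]
[ 81.       297.        21.554817] [502.   -2.5 130. ] [433.2  90.5  25. ]
[176.       178.        23.405693] [ 651.  -138.1  130. ] [630.7 -89.2  25. ]
[ 63.       174.        30.269554] [654.9 -15.6 130. ] [636.   73.1  25. ]
[161.       224.        30.980246] [ 597.6 -114.3  130. ] [560.  -57.6  25. ]
[394.        31.        34.447598] [ 794.6 -364.9  130. ] [ 821.1 -389.8   25. ]
[ 64.       161.        30.110937] [669.1 -19.9 130. ] [654.7  67.4  25. ]
[320.        92.        19
[... 374 characters left out ...]
.       185.        19.779575] [ 643.7 -286.6  130. ] [ 621.1 -286.1   25. ]
[503.       184.        17.837471] [ 645.6 -496.3  130. ] [ 623.6 -564.    25. ]
[410.        26.        18.862144] [ 798.9 -379.8  130. ] [ 826.8 -409.6   25. ]
[227.     184.      24.0205] [ 644.5 -193.3  130. ] [ 622.1 -162.3   25. ]
[ 63.      174.       19.54547] [654.9 -15.6 130. ] [636.   73.1  25. ]
[536.        61.        17.191097] [ 768.8 -506.5  130. ] [ 787.  -577.5   25. ]
[494.        27.        18.893389] [ 798.3 -460.1  130. ] [ 826.  -516.1   25. ]
[495.       15.       21.82563] [ 808.4 -459.3  130. ] [ 839.4 -515.    25. ]
[154.       268.        16.132217] [541.9 -98.2 130. ] [486.1 -36.3  25. ]
```

View pics/w1c.png

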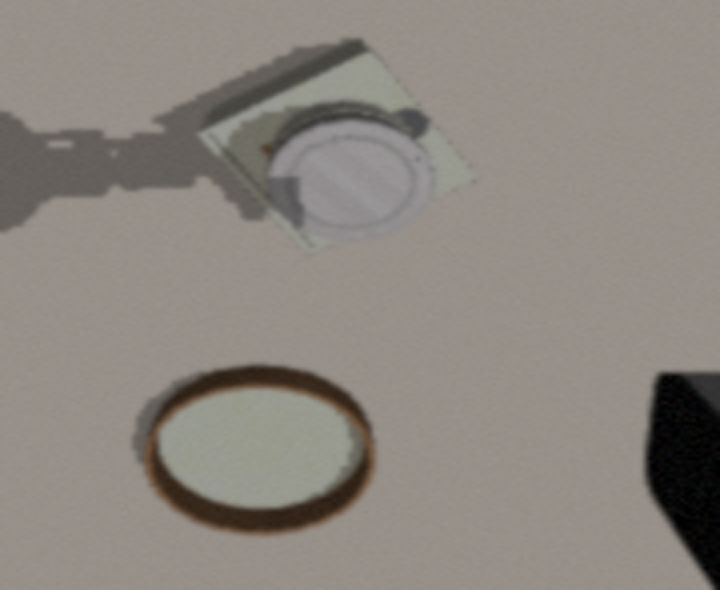

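Run:
```python
from h import *
s=np.load('w1.npy',allow_pickle=True).item(); c=cam('wrist',s)
print('lid',onz(c,[328.2,307,349.5,328.2,328.2],[190.3,190.3,190.3,170,210.7],130.).round(1))
q=onz(c,[276.8,333.5,305.1,305.1],[284,284,258.5,310.3],25.);print(q.round(1))
# base round large in side cam, brown mask
im=cv2.imread('pics/w1.png'); 
cv2.imwrite('pics/w1d.png',cv2.resize(im[240:330,260:350],(600,600),interpolation=cv2.INTER_CUBIC))
cv2.imwrite('pics/w1e.png',cv2.resize(im[135:225,280:370],(600,600),interpolation=cv2.INTER_CUBIC))
# lilac vs green: lid mask
b,g,rr=[im[...,i].astype(int) for i in range(3)]
m=((b-g>=-3)&(rr>120)).astype(np.uint8)*255; m[:160]=0;m[230:]=0;m[:,:290]=0;m[:,370:]=0
m=cv2.morphologyEx(cv2.medianBlur(m,5),cv2.MORPH_OPEN,np.ones((5,5)))
ct=max(cv2.findContours(m,0,1)[0],key=cv2.contourArea); print(cv2.minEnclosingCircle(ct),cv2.fitEllipse(ct))
```

```text
lid [[ 637.8 -304.5  130. ]
 [ 637.7 -281.1  130. ]
 [ 637.9 -328.   130. ]
 [ 660.4 -304.1  130. ]
 [ 614.2 -304.9  130. ]]
[[ 458.3 -229.8   25. ]
 [ 458.7 -321.    25. ]
 [ 503.5 -275.5   25. ]
 [ 409.5 -275.1   25. ]]
((327.9849548339844, 191.00375366210938), 20.606334686279297) ((328.9342956542969, 190.6805877685547), (37.126197814941406, 40.3423957824707), 157.6075897216797)
```

View pics/w1d.png

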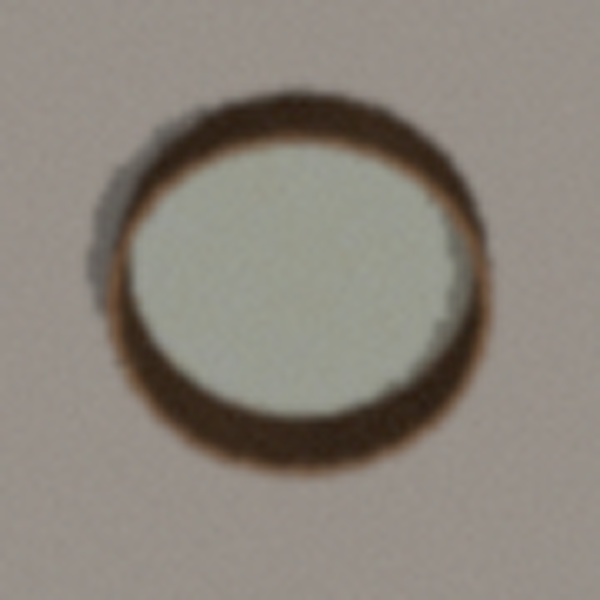

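View pics/w1e.png

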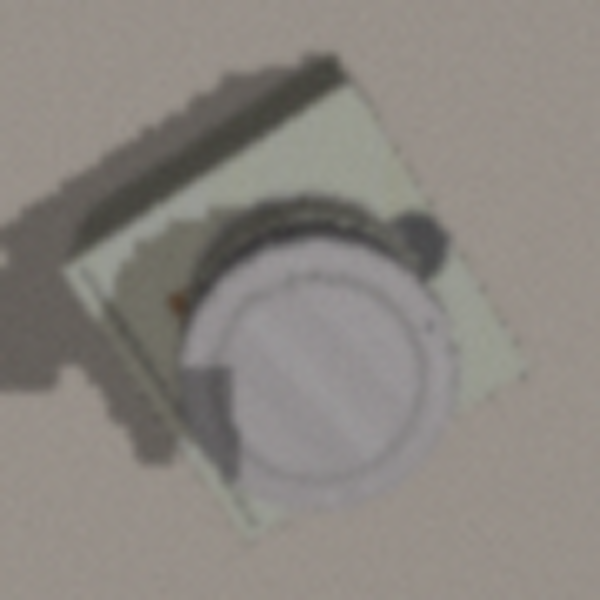

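```bash
python3 go.py 637 -304 102 0
```

```text
t 1.45 pos [ 640.3 -290.3  309.1] rpy [-3.141e+00  1.000e-03  2.000e-03] dp [ -3.1  13.7 207.1] ang [-0.     0.001  0.002] F [-0.3 -0.5 -0.5] op 0.993
```

```bash
python3 -m creep '[{"dp":[-2,14,30],"angular":[0,0,0],"fingers":85},{"dp":[-2,14,70],"angular":[0,0,0],"fingers":85},{"dp":[-2,14,110],"angular":[0,0,0],"fingers":85},{"dp":[-2,14,130],"angular":[0,0,0],"fingers":85},{"dp":[-2,14,130],"angular":[0,0,0],"fingers":85}]'
python3 - <<'E'
from h import *
for i in range(2): s=r.sense(); print(s['eef_pos'].round(1)); im=optics.grab_frame('wrist')
cv2.imwrite('pics/w2.png',im); np.save('w2.npy',s,allow_pickle=True)
E
python3 go.py 637 -304 102 0
```

```text
clock: 1.87
eef_pos: [632.8, -305.1, 173.6]
tcp_rot: [-3.138, 0.009, -0.002]
contact_force: [-1.2, -0.1, -0.8]
opening: 0.998
[ 632.8 -305.1  173.6]
[ 634.8 -305.7  177.1]
t 1.97 pos [ 636.5 -306.3  179.7] rpy [-3.141e+00  1.000e-03 -2.000e-03] dp [ 0.6 -2.2 77.7] ang [-0.     0.001 -0.002] F [0.1 0.1 0.2] op 0.995
```

View pics/w2.png

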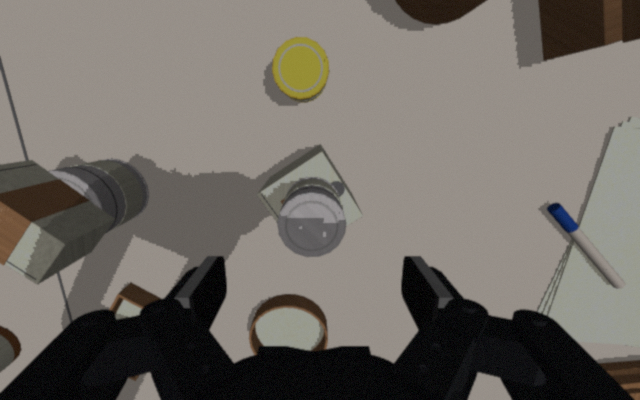

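Run:
```python
from h import *
s=np.load('w2.npy',allow_pickle=True).item(); c=cam('wrist',s); im=cv2.imread('pics/w2.png')
b,g,rr=[im[...,i].astype(int) for i in range(3)]
m=((b-g>=-3)&(b>90)).astype(np.uint8)*255; k=np.zeros_like(m); k[170:275,260:365]=255; m&=k
m=cv2.morphologyEx(cv2.medianBlur(m,5),cv2.MORPH_OPEN,np.ones((5,5)))
ct=max(cv2.findContours(m,0,1)[0],key=cv2.contourArea); (x,y),R=cv2.minEnclosingCircle(ct);print(x,y,R,cv2.fitEllipse(ct),cv2.boundingRect(ct))
print(onz(c,x,y,130.), 'vs expected R',23*299.3/((c[1][2]-130)/0.96))
cv2.circle(im,(int(x*1),int(y)),int(R),(0,0,255),1); cv2.imwrite('pics/w2c.png',cv2.resize(im[130:290,230:390],(600,600)))
```

```text
311.2757263183594 223.90106201171875 34.24724578857422 ((311.7229309082031, 222.27980041503906), (61.152713775634766, 62.8203239440918), 77.32390594482422) (278, 192, 68, 65)
[ 637.90950908 -303.54187074  130.        ] vs expected R 34.83422377213641
```

View pics/w2c.png

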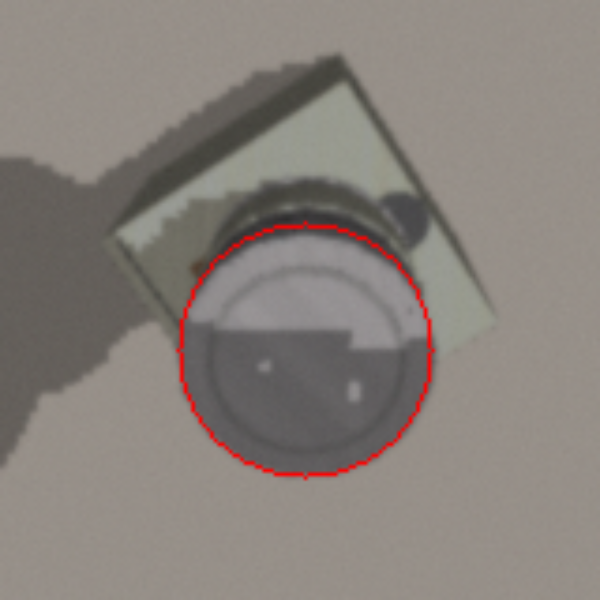

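```bash
python3 -m creep '[{"dp":[1,-1,20],"angular":[0,0,0],"fingers":85},{"dp":[1,-1,40],"angular":[0,0,0],"fingers":85},{"dp":[1,-1,60],"angular":[0,0,0],"fingers":85},{"dp":[1,-1,72],"angular":[0,0,0],"fingers":85},{"dp":[1,-1,77],"angular":[0,0,0],"fingers":85}]' 30;  python3 -m creep '[{"dp":[0,0,0],"angular":[0,0,0],"fingers":60},{"dp":[0,0,0],"angular":[0,0,0],"fingers":55}]'; python3 go.py 638 -303.5 102 0
```

```text
clock: 2.38
eef_pos: [638.7, -304.7, 103.0]
tcp_rot: [3.141, -0.0, -0.001]
contact_force: [-0.2, -0.7, -0.6]
opening: 0.994
clock: 2.55
eef_pos: [639.5, -304.8, 104.3]
tcp_rot: [3.141, -0.002, -0.0]
contact_force: [0.6, 0.1, -0.2]
opening: 0.743
t 2.55 pos [ 639.5 -304.8  104.3] rpy [ 3.141e+00 -2.000e-03 -0.000e+00] dp [-1.5 -1.3  2.3] ang [ 0.001 -0.002 -0.   ] F [ 0.6  0.1 -0.2] op 0.743
```

```bash
python3 -m creep '[{"dp":[-1,-1,2],"angular":[0,0,0],"fingers":50},{"dp":[-1,-1,2],"angular":[0,0,0],"fingers":40},{"dp":[-1,-1,2],"angular":[0,0,0],"fingers":40},{"dp":[-1,-1,2],"angular":[0,0,0],"fingers":40},{"dp":[-1,-1,2],"angular":[0,0,0],"fingers":40}]' 30;  python3 -m creep '[{"dp":[0,0,0],"angular":[0,0,0],"fingers":40},{"dp":[0,0,0],"angular":[0,0,0],"fingers":40}]'; python3 go.py 638 -303.5 102 0
```

```text
clock: 2.97
eef_pos: [638.6, -303.7, 102.2]
tcp_rot: [3.141, -0.002, -0.0]
contact_force: [0.2, -0.8, 7.1]
opening: 0.525
clock: 3.13
eef_pos: [638.6, -303.7, 102.2]
tcp_rot: [3.141, -0.002, -0.0]
contact_force: [-1.1, -0.0, 6.5]
opening: 0.531
t 3.13 pos [ 638.6 -303.7  102.2] rpy [ 3.141e+00 -2.000e-03 -0.000e+00] dp [-0.6 -0.2  0.2] ang [ 0.001 -0.002 -0.   ] F [-1.1 -0.   6.5] op 0.531
```

Gripped (opening ≈45–46 mm, the tin's width). Lifting.

```bash
python3 -m creep '[{"dp":[0,0,-3],"angular":[0,0,0],"fingers":40},{"dp":[0,0,-15],"angular":[0,0,0],"fingers":40},{"dp":[0,0,-45],"angular":[0,0,0],"fingers":40},{"dp":[0,0,-85],"angular":[0,0,0],"fingers":40},{"dp":[0,0,-120],"angular":[0,0,0],"fingers":40}]';python3 -m creep '[{"dp":[0,0,-40],"angular":[0,0,0],"fingers":40},{"dp":[0,-20,-60],"angular":[0,0,0],"fingers":40},{"dp":[0,-60,-70],"angular":[0,0,0],"fingers":40},{"dp":[0,-100,-70],"angular":[0,0,0],"fingers":40},{"dp":[0,-140,-70],"angular":[0,0,0],"fingers":40}]'; python3 go.py 650 -10 295 0
```

```text
clock: 3.55
eef_pos: [637.4, -302.9, 222.7]
tcp_rot: [-3.141, 0.001, -0.0]
contact_force: [1.3, -0.4, -1.3]
opening: 0.534
clock: 3.97
eef_pos: [637.8, -162.1, 292.8]
tcp_rot: [3.141, -0.002, -0.001]
contact_force: [1.2, 0.5, -1.7]
opening: 0.529
t 3.97 pos [ 637.8 -162.1  292.8] rpy [ 3.141e+00 -2.000e-03 -1.000e-03] dp [  12.  -152.2   -2.2] ang [ 0.    -0.002 -0.001] F [ 1.2  0.5 -1.7] op 0.529
```

```bash
python3 -m creep '[{"dp":[-5,-40,0],"angular":[0,0,0],"fingers":40},{"dp":[-15,-80,0],"angular":[0,0,0],"fingers":40},{"dp":[-25,-120,0],"angular":[0,0,0],"fingers":40},{"dp":[-30,-140,0],"angular":[0,0,0],"fingers":40},{"dp":[-30,-145,0],"angular":[0,0,0],"fingers":40}]';python3 -m creep '[{"dp":[0,0,0],"angular":[0,0,0],"fingers":40},{"dp":[0,0,0],"angular":[0,0,0],"fingers":40}]'
python3 - <<'E'
from h import *
s=r.sense(); im=optics.grab_frame('wrist'); print(s['eef_pos'],r.sense()['eef_pos'])
cv2.imwrite('pics/w3.png',im); np.save('w3.npy',s,allow_pickle=True)
E
```

```text
clock: 4.38
eef_pos: [606.4, -14.5, 291.7]
tcp_rot: [-3.14, 0.0, 0.003]
contact_force: [0.9, -0.8, -1.7]
opening: 0.529
clock: 4.55
eef_pos: [608.1, -18.6, 291.3]
tcp_rot: [3.141, -0.001, 0.0]
contact_force: [-0.1, -0.2, -1.9]
opening: 0.532
[608.07345747 -18.57416289 291.28853171] [608.1709686  -19.14818061 291.13019128]
```

View pics/w3.png

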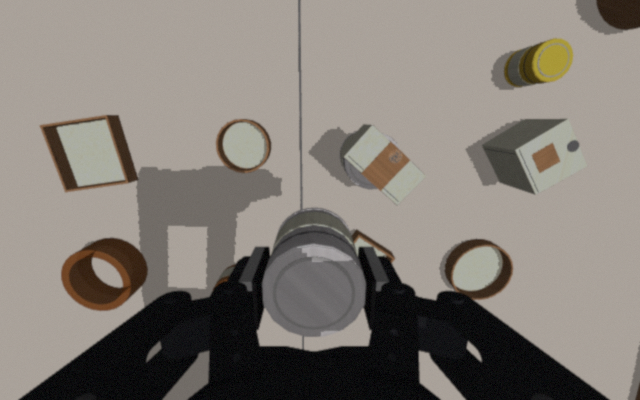

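Run:
```python
from h import *
im=cv2.imread('pics/w3.png')
A=cv2.resize(im[110:180,205:285],(400,350),interpolation=cv2.INTER_CUBIC)
B=cv2.resize(im[105:200,30:145],(400,330),interpolation=cv2.INTER_CUBIC)
cv2.imwrite('pics/w3a.png',cv2.resize(im[110:180,205:285],(800,600)[0:1]+(700,) if 0 else (640,560),interpolation=cv2.INTER_CUBIC))
cv2.imwrite('pics/w3b.png',cv2.resize(im[105:200,30:145],(690,570),interpolation=cv2.INTER_CUBIC))
cv2.imwrite('pics/w3c.png',cv2.resize(im[115:215,335:435],(600,600),interpolation=cv2.INTER_CUBIC))
```

```text
(no output)
```

View pics/w3a.png

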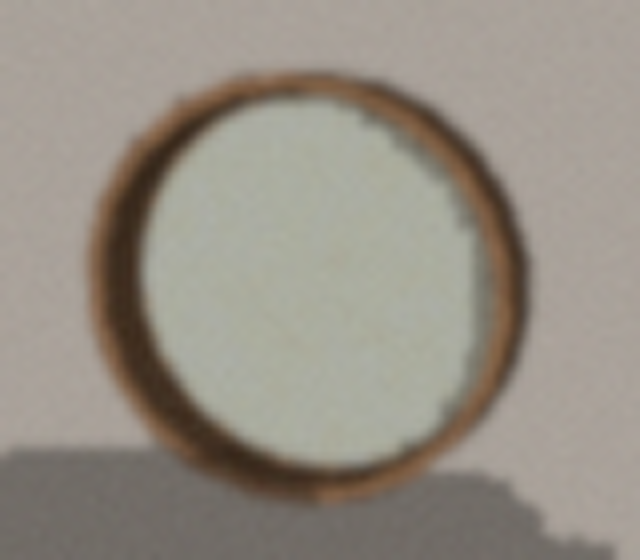

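View pics/w3b.png

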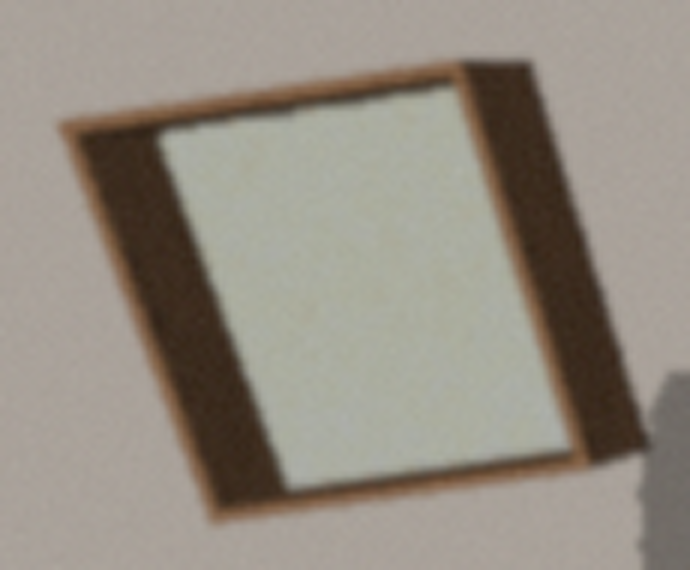

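View pics/w3c.png

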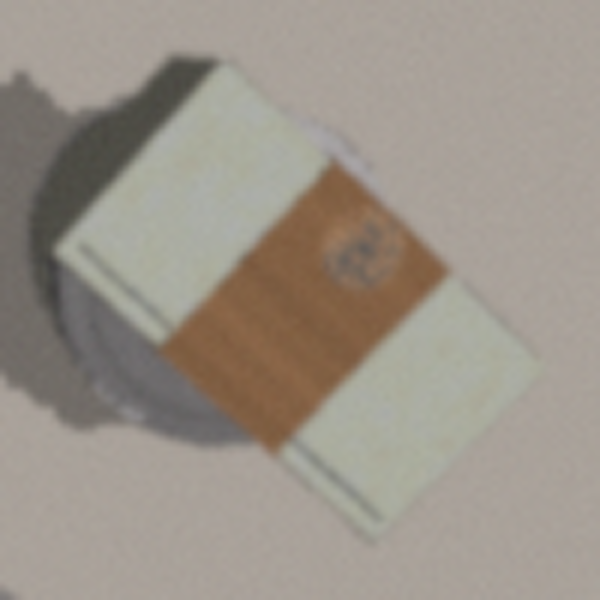

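```bash
cat > quad.py <<'E'
from h import *
def pts(P,s,o): P=np.array(P,float); return (P+.5)/s-.5+np.array(o)
def quad(c,P,z,name=''):
    q=onz(c,P[:,0],P[:,1],float(z))[:,:2]; e=np.roll(q,-1,0)-q; L=np.linalg.norm(e,axis=1)
    a=np.degrees(np.arctan2(e[:,1],e[:,0]))
    # angle of longer pair mod 180, plus mod-90 mean
    a90=np.degrees(np.angle(np.mean(np.exp(4j*np.radians(a)))))/4
    print(name,'centre',q.mean(0).round(1),'sides',L.round(1),'dirs',(a%180).round(1),'mod90',round(a90,1))
    return q
E
python3 - <<'E'
from quad import *
s=np.load('w3.npy',allow_pickle=True).item(); c=cam('wrist',s)
p=pts([(93,280),(518,295),(310,70),(310,503)],8,(205,110)); q=onz(c,p[:,0],p[:,1],25.); print(q.round(1), q[:2].mean(0),q[2:].mean(0))
quad(c,pts([(60,123),(460,63),(590,465),(213,522)],6,(30,105)),25,'sq base')
quad(c,pts([(222,62),(540,365),(375,543),(57,248)],6,(335,115)),130,'oblong')
E
```

```text
[[646.3 112.7  25. ]
 [643.9  41.4  25. ]
 [680.2  74.1  25. ]
 [608.6  78.7  25. ]] [645.11762673  77.06316372  25.        ] [644.39483359  76.3858448   25.        ]
sq base centre [633.  291.8] sides [91.3 90.1 91.5 91. ] dirs [98.   8.3 98.6  8.1] mod90 8.2
oblong centre [633.3 -90.6] sides [76.1 40.9 77.3 39.9] dirs [ 48.8 140.9  48.1 139.2] mod90 -40.7
```

```bash
python3 - <<'E'
from h import *
s=np.load('w3.npy',allow_pickle=True).item(); c=cam('wrist',s)
print(onz(c,[265,366,315,315],[283,283,233,336],319.2).round(1), s['eef_pos'])
E
python3 go.py 645 77 120 0
```

```text
[[611.    3.  319.2]
 [611.1 -40.7 319.2]
 [634.2 -18.6 319.2]
 [583.7 -18.7 319.2]] [608.07345747 -18.57416289 291.28853171]
t 4.6 pos [608.2 -19.1 291.1] rpy [ 3.141e+00 -0.000e+00 -1.000e-03] dp [ 36.7 -96.3 171.1] ang [ 0.    -0.    -0.001] F [-0.7  0.1 -0.9] op 0.527
```

```bash
python3 -m creep '[{"dp":[12,-30,10],"angular":[0,0,0],"fingers":40},{"dp":[25,-65,25],"angular":[0,0,0],"fingers":40},{"dp":[33,-88,55],"angular":[0,0,0],"fingers":40},{"dp":[36,-96,90],"angular":[0,0,0],"fingers":40},{"dp":[36,-96,120],"angular":[0,0,0],"fingers":40}]';python3 -m creep '[{"dp":[0,0,30],"angular":[0,0,0],"fingers":40},{"dp":[0,0,55],"angular":[0,0,0],"fingers":40},{"dp":[0,0,70],"angular":[0,0,0],"fingers":40},{"dp":[0,0,80],"angular":[0,0,0],"fingers":40},{"dp":[0,0,80],"angular":[0,0,0],"fingers":40}]';python3 -m creep '[{"dp":[0,0,0],"angular":[0,0,0],"fingers":40},{"dp":[0,0,0],"angular":[0,0,0],"fingers":40}]'; python3 go.py 644.5 77 30.5 0
```

```text
clock: 5.02
eef_pos: [645.0, 78.4, 169.0]
tcp_rot: [-3.141, -0.001, -0.0]
contact_force: [0.4, -0.5, -1.2]
opening: 0.526
clock: 5.43
eef_pos: [642.9, 76.3, 88.3]
tcp_rot: [3.141, 0.004, -0.002]
contact_force: [-1.0, 0.3, -0.9]
opening: 0.529
clock: 5.6
eef_pos: [645.0, 77.3, 92.1]
tcp_rot: [-3.141, -0.002, -0.001]
contact_force: [0.4, -0.6, -0.9]
opening: 0.525
t 5.6 pos [645.   77.3  92.1] rpy [-3.141e+00 -2.000e-03 -1.000e-03] dp [-0.7  0.3 61.6] ang [-0.    -0.002 -0.001] F [ 0.4 -0.6 -0.9] op 0.525
```

```bash
python3 -m creep '[{"dp":[-0.5,0,15],"angular":[0,0,0],"fingers":40},{"dp":[-0.5,0,30],"angular":[0,0,0],"fingers":40},{"dp":[-0.5,0,42],"angular":[0,0,0],"fingers":40},{"dp":[-0.5,0,51],"angular":[0,0,0],"fingers":40},{"dp":[-0.5,0,55],"angular":[0,0,0],"fingers":40}]';python3 -m creep '[{"dp":[0,0,0],"angular":[0,0,0],"fingers":40},{"dp":[0,0,0],"angular":[0,0,0],"fingers":40},{"dp":[0,0,2],"angular":[0,0,0],"fingers":40},{"dp":[0,0,4],"angular":[0,0,0],"fingers":40},{"dp":[0,0,5],"angular":[0,0,0],"fingers":40}]'; python3 go.py 644.5 77 30.5 0
```

```text
clock: 6.02
eef_pos: [643.2, 77.7, 35.1]
tcp_rot: [3.142, 0.001, -0.0]
contact_force: [-0.3, 0.5, -1.6]
opening: 0.528
clock: 6.43
eef_pos: [643.6, 77.8, 31.0]
tcp_rot: [-3.142, -0.001, -0.0]
contact_force: [0.1, -0.5, -1.4]
opening: 0.529
t 6.43 pos [643.6  77.8  31. ] rpy [-3.142e+00 -1.000e-03 -0.000e+00] dp [0.9 0.8 0.5] ang [-0.    -0.001 -0.   ] F [ 0.1 -0.5 -1.4] op 0.529
```

```bash
python3 -m creep '[{"dp":[0.5,0.5,0.5],"angular":[0,0,0],"fingers":40},{"dp":[0.5,0.5,1],"angular":[0,0,0],"fingers":40},{"dp":[0.5,0.5,1],"angular":[0,0,0],"fingers":40}]'; python3 go.py 644.5 77 30.5 0;python3 - <<'E'
from h import *
cv2.imwrite('pics/s1.png',cv2.resize(optics.grab_frame('scene')[140:300,280:440],(600,600),interpolation=cv2.INTER_CUBIC))
E
```

```text
clock: 6.68
eef_pos: [643.9, 77.3, 30.2]
tcp_rot: [-3.142, 0.0, -0.0]
contact_force: [-2.1, 0.6, 4.2]
opening: 0.526
t 6.68 pos [643.9  77.3  30.2] rpy [-3.142  0.    -0.   ] dp [ 0.6  0.3 -0.3] ang [-0.  0. -0.] F [-2.1  0.6  4.2] op 0.526
```

View pics/s1.png

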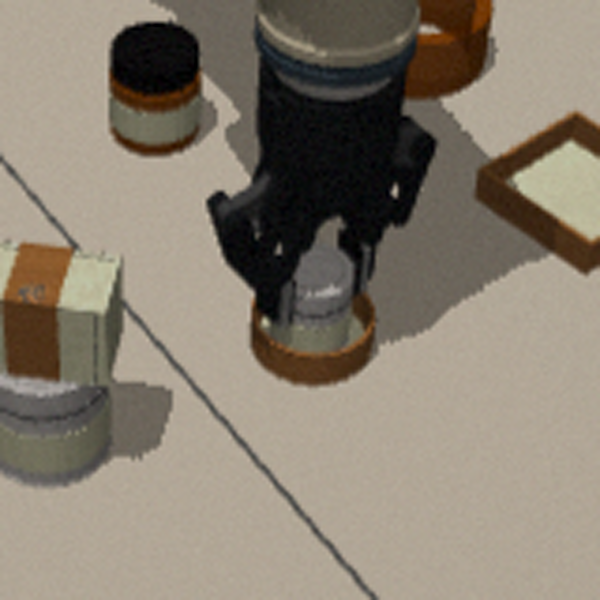

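Touched the floor at the expected height (30.2) and the tin sits inside the base. Releasing.

```bash
python3 -m creep '[{"dp":[0,0,0],"angular":[0,0,0],"fingers":50},{"dp":[0,0,0],"angular":[0,0,0],"fingers":58},{"dp":[0,0,0],"angular":[0,0,0],"fingers":65},{"dp":[0,0,0],"angular":[0,0,0],"fingers":65},{"dp":[0,0,-8],"angular":[0,0,0],"fingers":65}]';python3 -m creep '[{"dp":[0,0,-20],"angular":[0,0,0],"fingers":70},{"dp":[0,0,-50],"angular":[0,0,0],"fingers":85},{"dp":[0,0,-90],"angular":[0,0,0],"fingers":85},{"dp":[0,0,-130],"angular":[0,0,0],"fingers":85},{"dp":[0,0,-170],"angular":[0,0,0],"fingers":85}]'; python3 go.py 633 -60 260 48
```

```text
clock: 7.15
eef_pos: [642.8, 77.2, 36.5]
tcp_rot: [3.141, 0.002, -0.0]
contact_force: [0.4, -0.8, 0.5]
opening: 0.762
clock: 7.57
eef_pos: [643.5, 77.2, 210.0]
tcp_rot: [3.142, 0.0, -0.0]
contact_force: [0.7, 0.7, -0.3]
opening: 0.997
t 7.57 pos [643.5  77.2 210. ] rpy [ 3.142  0.    -0.   ] dp [-10.5 137.2 -50. ] ang [-0.     0.    -0.838] F [ 0.7  0.7 -0.3] op 0.997
```

```bash
python3 -m creep '[{"dp":[-20,25,-25],"angular":[0,0,0],"fingers":85},{"dp":[-45,60,-50],"angular":[0,0,0],"fingers":85},{"dp":[-70,95,-70],"angular":[0,0,0],"fingers":85},{"dp":[-90,125,-80],"angular":[0,0,0],"fingers":85},{"dp":[-100,145,-80],"angular":[0,0,0],"fingers":85}]';python3 -m creep '[{"dp":[-3,10,0],"angular":[0,0,0],"fingers":85},{"dp":[-3,12,0],"angular":[0,0,0],"fingers":85},{"dp":[-3,12,0],"angular":[0,0,0],"fingers":85}]'
python3 - <<'E'
from h import *
s=r.sense(); im=optics.grab_frame('wrist'); print(s['eef_pos'],r.sense()['eef_pos'])
cv2.imwrite('pics/w4.png',im); np.save('w4.npy',s,allow_pickle=True)
E
```

```text
clock: 7.98
eef_pos: [542.9, -69.3, 291.1]
tcp_rot: [3.141, -0.004, 0.0]
contact_force: [1.7, -0.3, 0.4]
opening: 0.994
clock: 8.23
eef_pos: [541.1, -79.9, 288.0]
tcp_rot: [-3.141, -0.001, -0.002]
contact_force: [0.5, 0.6, 0.5]
opening: 0.991
[541.07256474 -79.94216058 288.02543974] [541.28507044 -79.23486871 287.6785914 ]
```

View pics/w4.png

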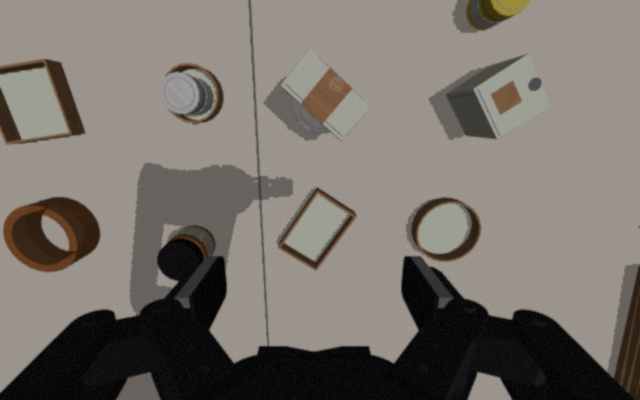

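All in view: the small tin is in its base (185,93), with the oblong carton at (325,95), oblong base (317,228), square carton (505,95) and large round base (445,228).

Run:
```python
from h import *
im=cv2.imread('pics/w4.png')
def c(n,y0,y1,x0,x1,s): cv2.imwrite(f'pics/w4{n}.png',cv2.resize(im[y0:y1,x0:x1],None,fx=s,fy=s,interpolation=cv2.INTER_CUBIC))
c('a',45,145,275,375,6); c('b',183,273,270,360,6); c('c',50,145,440,560,6); c('d',55,130,155,230,6)
```

```text
(no output)
```

View pics/w4a.png

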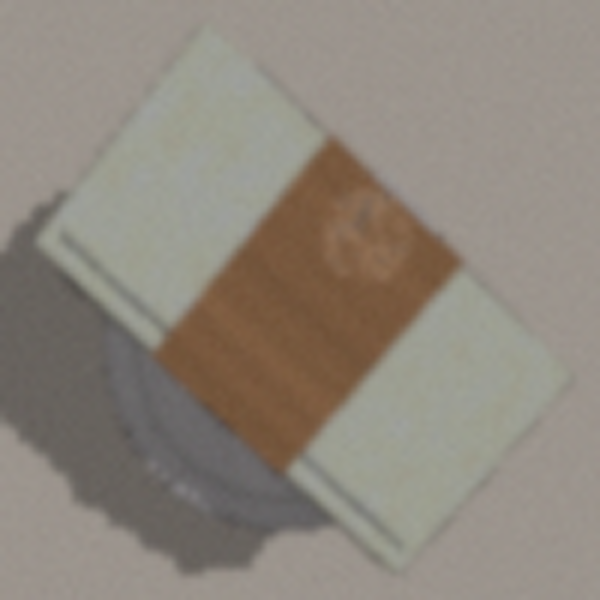

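View pics/w4b.png

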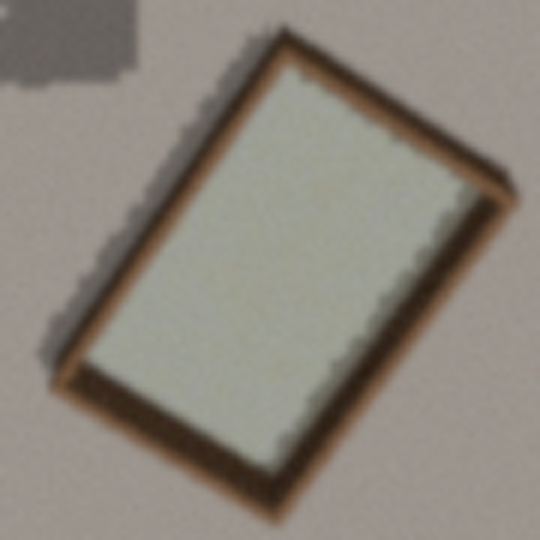

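View pics/w4c.png

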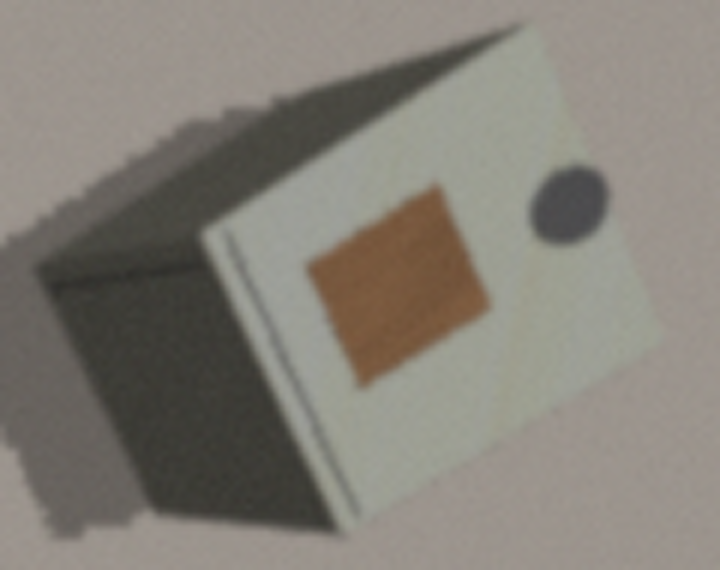

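View pics/w4d.png

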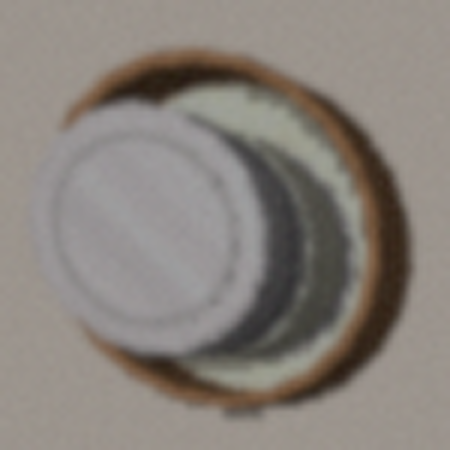

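```bash
python3 - <<'E'
from quad import *
s=np.load('w4.npy',allow_pickle=True).item(); c=cam('wrist',s)
quad(c,pts([(207,22),(572,375),(400,573),(38,242)],6,(275,45)),130,'oblong')
quad(c,pts([(287,37),(518,198),(278,523),(53,387)],6,(270,183)),25,'obl base')
quad(c,pts([(530,22),(662,330),(345,533),(203,232)],6,(440,50)),75,'sq carton')
p=pts([(150.5,227),(33,227),(268,227),(150,97),(150,357)],6,(155,55)); print('lid',onz(c,p[:,0],p[:,1],58.).round(1))
p=pts([(385,240),(230,48),(230,406)],6,(155,55)); print('rim',onz(c,p[:,0],p[:,1],25.).round(1))
E
python3 go.py 633 -90 102 48.4
```

```text
oblong centre [633.2 -91.1] sides [77.  40.7 76.8 40.8] dirs [ 48.7 139.2  48.7 139.4] mod90 -41.0
obl base centre [456.4 -83.6] sides [ 67.5 102.9  66.5 104.8] dirs [ 54.5 146.4  56.1 146.9] mod90 -34.0
sq carton centre [ 635.7 -301.5] sides [63.2 64.9 65.1 64.1] dirs [ 33.8 124.9  33.1 123.3] mod90 33.8
lid [[642.5  77.   58. ]
 [642.5  99.9  58. ]
 [642.4  54.1  58. ]
 [665.7  74.2  58. ]
 [618.3  80.2  58. ]]
rim [[642.5  41.4  25. ]
 [679.8  70.1  25. ]
 [608.6  78.2  25. ]]
t 8.28 pos [541.3 -79.2 287.7] rpy [-3.141e+00 -0.000e+00 -1.000e-03] dp [ 91.7  10.8 185.7] ang [-0.    -0.    -0.845] F [ 0.5  0.6 -0.2] op 0.992
```

```bash
python3 -m creep '[{"dp":[35,4,0],"angular":[0,0,-0.12],"fingers":85},{"dp":[65,8,10],"angular":[0,0,-0.24],"fingers":85},{"dp":[85,11,20],"angular":[0,0,-0.36],"fingers":85},{"dp":[91,12,40],"angular":[0,0,-0.48],"fingers":85},{"dp":[91,12,60],"angular":[0,0,-0.6],"fingers":85}]';python3 -m creep '[{"dp":[0,0,15],"angular":[0,0,-0.1],"fingers":85},{"dp":[0,0,25],"angular":[0,0,-0.2],"fingers":85},{"dp":[0,0,35],"angular":[0,0,-0.25],"fingers":85},{"dp":[0,0,40],"angular":[0,0,-0.25],"fingers":85},{"dp":[0,0,40],"angular":[0,0,-0.25],"fingers":85}]'; python3 go.py 633.2 -91 102 48.7
```

```text
clock: 8.7
eef_pos: [634.6, -90.2, 226.3]
tcp_rot: [3.141, -0.001, 0.607]
contact_force: [-0.5, 0.2, -1.7]
opening: 0.995
clock: 9.12
eef_pos: [631.5, -90.3, 185.8]
tcp_rot: [-3.139, 0.001, 0.849]
contact_force: [-1.2, 0.1, 0.7]
opening: 0.991
t 9.12 pos [631.5 -90.3 185.8] rpy [-3.139e+00  1.000e-03  8.490e-01] dp [ 0.7  2.  83.7] ang [-0.003  0.001 -0.001] F [-1.2  0.1  0.7] op 0.991
```

```bash
python3 -m creep '[{"dp":[0.5,0.5,20],"angular":[0,0,0],"fingers":85},{"dp":[0.5,0.5,40],"angular":[0,0,0],"fingers":85},{"dp":[0.5,0.5,60],"angular":[0,0,0],"fingers":85},{"dp":[0.5,0.5,75],"angular":[0,0,0],"fingers":80},{"dp":[0.5,0.5,84],"angular":[0,0,0],"fingers":70}]' 30;python3 -m creep '[{"dp":[0,0,0],"angular":[0,0,0],"fingers":60},{"dp":[0,0,0],"angular":[0,0,0],"fingers":55},{"dp":[0,0,0],"angular":[0,0,0],"fingers":50}]'; python3 go.py 633.2 -91 102 48.7
```

```text
clock: 9.53
eef_pos: [632.3, -90.9, 102.4]
tcp_rot: [-3.14, 0.001, 0.848]
contact_force: [-0.6, -0.2, 0.5]
opening: 0.825
clock: 9.78
eef_pos: [633.5, -91.6, 105.0]
tcp_rot: [3.14, -0.001, 0.849]
contact_force: [0.2, 0.6, 0.6]
opening: 0.582
t 9.78 pos [633.5 -91.6 105. ] rpy [ 3.14e+00 -1.00e-03  8.49e-01] dp [ 0.2 -0.6  3. ] ang [ 0.001 -0.001 -0.001] F [0.2 0.6 0.6] op 0.582
```

```bash
python3 -m creep '[{"dp":[0,-0.5,2],"angular":[0,0,0],"fingers":45},{"dp":[0,-0.5,2],"angular":[0,0,0],"fingers":40},{"dp":[0,-0.5,2],"angular":[0,0,0],"fingers":36},{"dp":[0,-0.5,2],"angular":[0,0,0],"fingers":36},{"dp":[0,-0.5,2],"angular":[0,0,0],"fingers":36}]' 30; python3 go.py 633.2 -91 102 48.7;  python3 -m creep '[{"dp":[0,0,-3],"angular":[0,0,0],"fingers":36},{"dp":[0,0,-15],"angular":[0,0,0],"fingers":36},{"dp":[0,0,-45],"angular":[0,0,0],"fingers":36},{"dp":[0,0,-75],"angular":[0,0,0],"fingers":36},{"dp":[0,0,-85],"angular":[0,0,0],"fingers":36}]'; python3 go.py 456.5 -83.5 150 -33.5
```

```text
clock: 10.2
eef_pos: [633.1, -91.4, 102.8]
tcp_rot: [3.14, -0.001, 0.85]
contact_force: [1.4, -0.2, 5.9]
opening: 0.487
t 10.2 pos [633.1 -91.4 102.8] rpy [ 3.14e+00 -1.00e-03  8.50e-01] dp [ 0.4 -0.3  0.8] ang [ 0.002 -0.001 -0.   ] F [ 1.4 -0.2  5.9] op 0.487
clock: 10.62
eef_pos: [633.9, -91.6, 191.5]
tcp_rot: [3.137, -0.003, 0.85]
contact_force: [2.3, -0.3, 0.3]
opening: 0.481
t 10.62 pos [633.9 -91.6 191.5] rpy [ 3.137e+00 -3.000e-03  8.500e-01] dp [-111.1 -138.8   40.6] ang [ 1.000e-03 -5.000e-03  1.434e+00] F [ 2.3 -0.3  0.3] op 0.481
```

```bash
python3 -m creep '[{"dp":[-18,-23,0],"angular":[0,0,0.12],"fingers":36},{"dp":[-38,-48,0],"angular":[0,0,0.24],"fingers":36},{"dp":[-60,-75,0],"angular":[0,0,0.36],"fingers":36},{"dp":[-80,-100,0],"angular":[0,0,0.48],"fingers":36},{"dp":[-98,-122,10],"angular":[0,0,0.6],"fingers":36}]';python3 go.py 456.5 -83.5 150 -33.5
```

```text
clock: 11.03
eef_pos: [474.3, -84.3, 177.7]
tcp_rot: [3.141, -0.001, 0.244]
contact_force: [-0.1, 0.2, -1.5]
opening: 0.488
t 11.03 pos [474.3 -84.3 177.7] rpy [ 3.141e+00 -1.000e-03  2.440e-01] dp [-17.1  -5.1  27.7] ang [ 0.    -0.001  0.829] F [-0.1  0.2 -1.5] op 0.488
```

```bash
python3 -m creep '[{"dp":[-8,-2,8],"angular":[0,0,0.12],"fingers":36},{"dp":[-13,-4,16],"angular":[0,0,0.24],"fingers":36},{"dp":[-16,-5,24],"angular":[0,0,0.36],"fingers":36},{"dp":[-17,-5,28],"angular":[0,0,0.48],"fingers":36},{"dp":[-17,-5,28],"angular":[0,0,0.6],"fingers":36}]';python3 -m creep '[{"dp":[0,0,0],"angular":[0,0,0.1],"fingers":36},{"dp":[0,0,0],"angular":[0,0,0.2],"fingers":36},{"dp":[0,0,0],"angular":[0,0,0.228],"fingers":36},{"dp":[0,0,0],"angular":[0,0,0.228],"fingers":36},{"dp":[0,0,0],"angular":[0,0,0.228],"fingers":36}]';python3 go.py 456.5 -83.5 90 -33.5
python3 - <<'E'
from h import *
s=r.sense(); im=optics.grab_frame('wrist')
cv2.imwrite('pics/w5.png',im); np.save('w5.npy',s,allow_pickle=True)
E
```

```text
clock: 11.45
eef_pos: [456.7, -83.6, 147.9]
tcp_rot: [3.141, 0.002, -0.356]
contact_force: [-1.2, 0.4, -0.5]
opening: 0.481
clock: 11.87
eef_pos: [457.9, -83.8, 148.7]
tcp_rot: [3.141, 0.0, -0.577]
contact_force: [0.7, 0.3, -1.1]
opening: 0.489
t 11.87 pos [457.9 -83.8 148.7] rpy [ 3.141  0.    -0.577] dp [-1.3  0.5 58.7] ang [0.    0.    0.008] F [ 0.7  0.3 -1.1] op 0.489
```

View pics/w5.png

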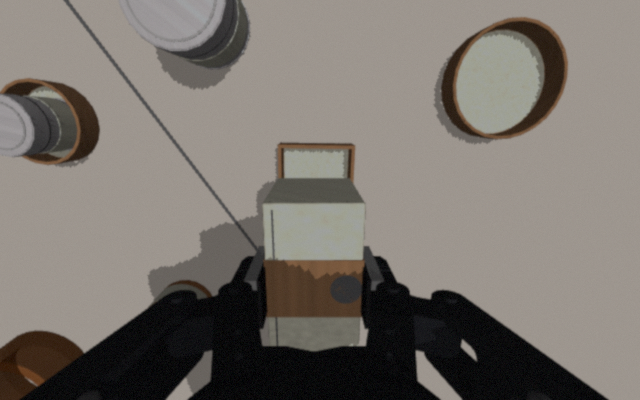

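Run:
```python
from h import *
im=cv2.imread('pics/w5.png'); cv2.imwrite('pics/w5a.png',cv2.resize(im[130:270,245:385],None,fx=4.2,fy=4.2,interpolation=cv2.INTER_CUBIC))
```

```text
(no output)
```

View pics/w5a.png

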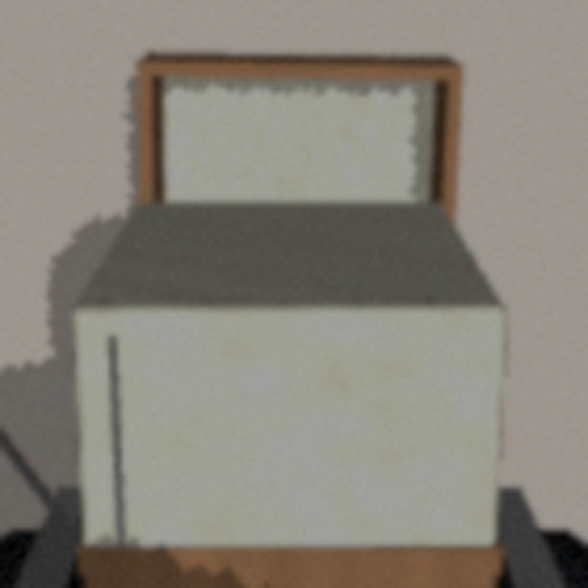

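Run:
```python
from quad import *
s=np.load('w5.npy',allow_pickle=True).item(); c=cam('wrist',s); R=Ro.from_euler('xyz',s['tcp_rot'])
for n,P,z in [('rim',[(140,61),(462,64)],25.),('ctop',[(77,308),(503,307)],s['eef_pos'][2]+27.2),('cbot',[(135,205),(440,205)],s['eef_pos'][2]-27.8)]:
    p=pts(P,4.2,(245,130)); q=R.inv().apply(onz(c,p[:,0],p[:,1],z)-s['eef_pos']); d=q[1]-q[0]; print(n,q.round(1),'mid',q.mean(0).round(1),'len',np.linalg.norm(d).round(1),'ang',np.degrees(np.arctan2(-d[0],d[1])).round(2))
```

```text
rim [[ 49.7 -31.6 123.7]
 [ 49.1  35.5 123.7]] mid [ 49.4   1.9 123.7] len 67.1 ang 0.51
ctop [[ 38.5 -20.7 -27.2]
 [ 38.6  20.  -27.2]] mid [ 38.5  -0.4 -27.2] len 40.7 ang -0.15
cbot [[ 37.8 -21.7  27.8]
 [ 37.8  20.3  27.8]] mid [37.8 -0.7 27.8] len 42.0 ang -0.01
```

```bash
python3 -m creep '[{"dp":[-1.5,1.7,20],"angular":[0,0,0.009],"fingers":36},{"dp":[-1.5,1.7,45],"angular":[0,0,0.009],"fingers":36},{"dp":[-1.5,1.7,70],"angular":[0,0,0.009],"fingers":36},{"dp":[-1.5,1.7,90],"angular":[0,0,0.009],"fingers":36},{"dp":[-1.5,1.7,100],"angular":[0,0,0.009],"fingers":36}]';python3 -m creep '[{"dp":[0,0,5],"angular":[0,0,0],"fingers":36},{"dp":[0,0,8],"angular":[0,0,0],"fingers":36},{"dp":[0,0,10],"angular":[0,0,0],"fingers":36},{"dp":[0,0,12],"angular":[0,0,0],"fingers":36}]';python3 go.py 456 -82.5 30.8 -33.5
```

```text
clock: 12.33
eef_pos: [454.6, -84.1, 46.8]
tcp_rot: [3.14, 0.003, -0.586]
contact_force: [-0.4, 0.6, -1.3]
opening: 0.486
clock: 12.67
eef_pos: [456.7, -84.5, 37.4]
tcp_rot: [-3.141, -0.001, -0.587]
contact_force: [0.3, -0.0, -1.9]
opening: 0.486
t 12.67 pos [456.7 -84.5  37.4] rpy [-3.141e+00 -1.000e-03 -5.870e-01] dp [-1.7 -1.3  6.6] ang [-0.001 -0.001 -0.002] F [ 0.3 -0.  -1.9] op 0.486
```

```bash
python3 -m creep '[{"dp":[-0.5,0.3,2],"angular":[0,0,0],"fingers":36},{"dp":[-0.5,0.3,4],"angular":[0,0,0],"fingers":36},{"dp":[-0.5,0.3,5.5],"angular":[0,0,0],"fingers":36},{"dp":[-0.5,0.3,6.5],"angular":[0,0,0],"fingers":36},{"dp":[-0.5,0.3,7],"angular":[0,0,0],"fingers":36}]';python3 go.py 455.7 -84.4 30.8 -33.5
python3 - <<'E'
from h import *
a=optics.grab_frame('scene')[150:290,190:330]; b=optics.grab_frame('side')[200:330,200:340]
cv2.imwrite('pics/s2.png',np.hstack([cv2.resize(a,(400,400),interpolation=cv2.INTER_CUBIC),cv2.resize(b,(400,400),interpolation=cv2.INTER_CUBIC)]))
E
```

```text
clock: 13.08
eef_pos: [455.5, -84.4, 30.7]
tcp_rot: [-3.142, -0.0, -0.587]
contact_force: [-7.4, 2.4, 27.8]
opening: 0.484
t 13.08 pos [455.5 -84.4  30.7] rpy [-3.142 -0.    -0.587] dp [ 0.2 -0.1 -0.1] ang [-0.    -0.    -0.002] F [-7.4  2.4 27.8] op 0.484
```

View pics/s2.png

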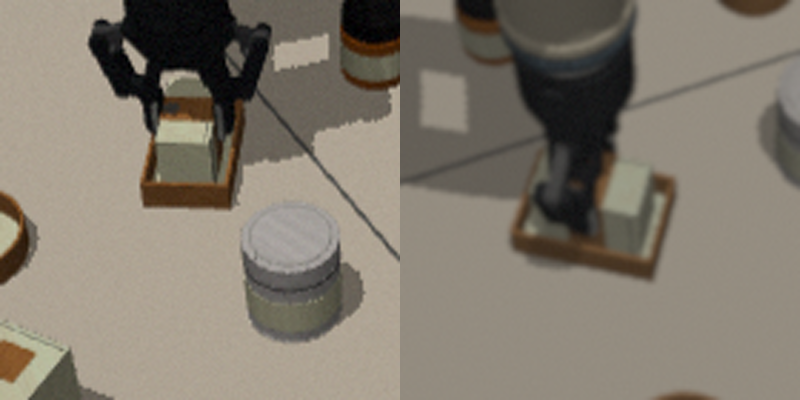

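On the floor with a 28 N press. I'll ease up 1 mm, then release.

```bash
python3 -m creep '[{"dp":[0.2,0,-0.8],"angular":[0,0,0],"fingers":40},{"dp":[0.2,0,-0.8],"angular":[0,0,0],"fingers":48},{"dp":[0.2,0,-0.8],"angular":[0,0,0],"fingers":58},{"dp":[0.2,0,-0.8],"angular":[0,0,0],"fingers":65},{"dp":[0.2,0,-5],"angular":[0,0,0],"fingers":65}]';python3 -m creep '[{"dp":[0,0,-20],"angular":[0,0,0],"fingers":70},{"dp":[0,0,-50],"angular":[0,0,0],"fingers":80},{"dp":[0,0,-90],"angular":[0,0,0],"fingers":85},{"dp":[0,0,-130],"angular":[0,0,0],"fingers":85},{"dp":[0,0,-170],"angular":[0,0,0],"fingers":85}]'; python3 go.py 570 -220 270 -33
```

```text
clock: 13.6
eef_pos: [455.1, -84.4, 34.3]
tcp_rot: [3.141, 0.001, -0.587]
contact_force: [-0.6, 0.8, 0.2]
opening: 0.761
clock: 14.02
eef_pos: [454.9, -84.3, 206.7]
tcp_rot: [3.141, 0.001, -0.587]
contact_force: [1.4, 0.1, 0.1]
opening: 0.996
t 14.02 pos [454.9 -84.3 206.7] rpy [ 3.141e+00  1.000e-03 -5.870e-01] dp [171.   49.2 -63.4] ang [ 0.     0.001 -0.011] F [1.4 0.1 0.1] op 0.996
```

```bash
python3 -m creep '[{"dp":[30,0,-30],"angular":[0,0,-0.12],"fingers":85},{"dp":[60,0,-55],"angular":[0,0,-0.24],"fingers":85},{"dp":[90,-5,-70],"angular":[0,0,-0.36],"fingers":85},{"dp":[115,-10,-80],"angular":[0,0,-0.48],"fingers":85},{"dp":[135,-14,-80],"angular":[0,0,-0.587],"fingers":85}]';python3 go.py 580 -140 285 0; python3 -m creep '[{"dp":[0,0,0],"angular":[0,0,0],"fingers":85},{"dp":[0,0,0],"angular":[0,0,0],"fingers":85},{"dp":[0,0,0],"angular":[0,0,0],"fingers":85}]'
python3 - <<'E'
from h import *
s=r.sense(); im=optics.grab_frame('wrist'); print(s['eef_pos'],r.sense()['eef_pos'])
cv2.imwrite('pics/w6.png',im); np.save('w6.npy',s,allow_pickle=True)
E
```

```text
clock: 14.43
eef_pos: [578.4, -148.8, 287.9]
tcp_rot: [3.14, -0.005, 0.006]
contact_force: [-0.8, 0.2, -0.4]
opening: 0.996
t 14.43 pos [ 578.4 -148.8  287.9] rpy [ 3.14  -0.005  0.006] dp [ 1.6 -8.8  2.9] ang [ 0.001 -0.005  0.006] F [-0.8  0.2 -0.4] op 0.996
clock: 14.68
eef_pos: [574.7, -147.3, 284.2]
tcp_rot: [-3.141, 0.002, -0.002]
contact_force: [-0.2, -0.4, 0.8]
opening: 0.989
[ 574.70166171 -147.29319016  284.15333092] [ 574.56426476 -147.15726678  284.26486836]
```

View pics/w6.png

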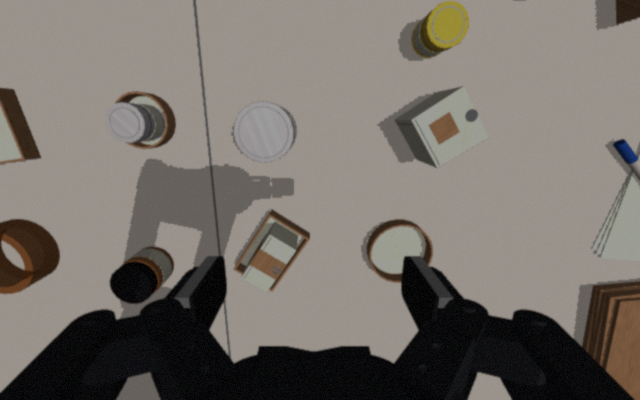

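Run:
```python
from h import *
im=cv2.imread('pics/w6.png')
def c(n,y0,y1,x0,x1,s): cv2.imwrite(f'pics/w6{n}.png',cv2.resize(im[y0:y1,x0:x1],None,fx=s,fy=s,interpolation=cv2.INTER_CUBIC))
c('a',90,175,220,305,6); c('b',200,300,225,320,6); c('c',80,170,390,490,6); c('d',210,290,355,445,6)
```

```text
(no output)
```

View pics/w6a.png

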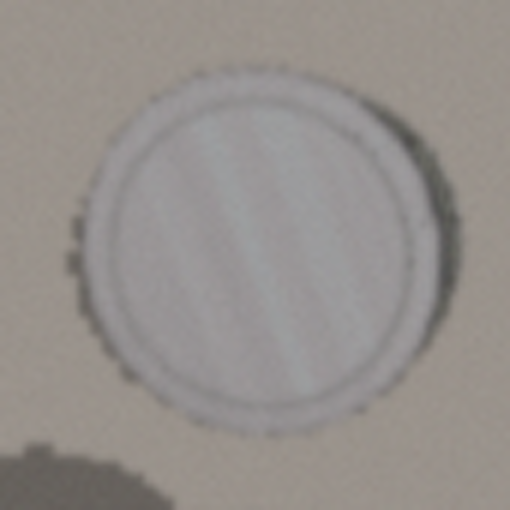

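View pics/w6b.png

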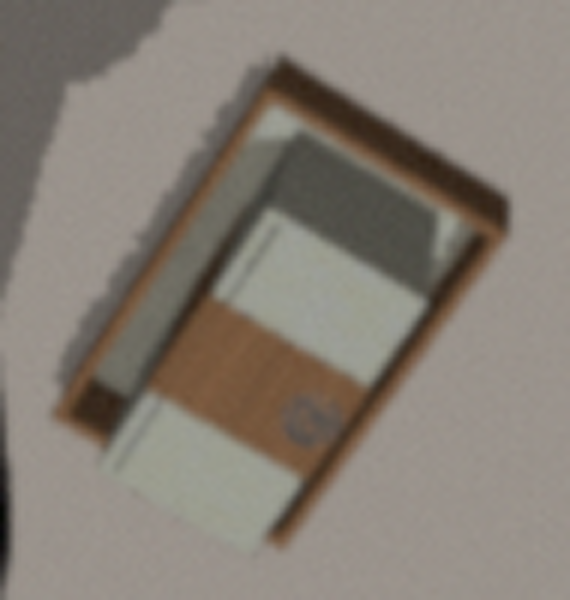

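View pics/w6c.png

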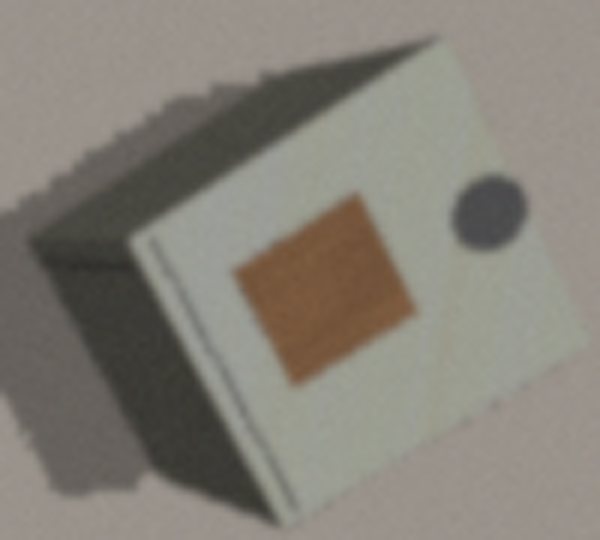

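View pics/w6d.png

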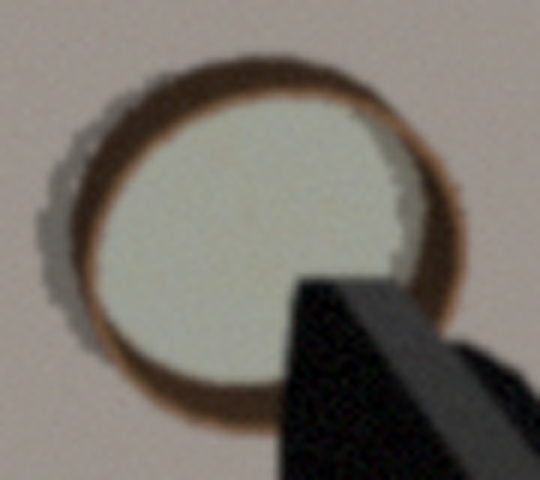

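```bash
python3 - <<'E'
from quad import *
s=np.load('w6.npy',allow_pickle=True).item(); c=cam('wrist',s)
p=pts([(261.5,252),(83,252),(440,252),(261,68),(261,436)],6,(220,90)); print('tin L',onz(c,p[:,0],p[:,1],75.).round(1))
quad(c,pts([(270,90),(503,230),(278,548),(56,412)],6,(225,200)),25,'ob base')
quad(c,pts([(272,207),(430,300),(252,552),(100,462)],6,(225,200)),58,'ob carton')
quad(c,pts([(445,40),(588,345),(285,527),(133,238)],6,(390,80)),75,'sq carton')
p=pts([(85,275),(465,240),(282,88),(262,433)],6,(355,210)); q=onz(c,p[:,0],p[:,1],25.); print('rl',q.round(1),q[:2].mean(0),q[2:].mean(0))
E
python3 go.py 633 -90 60 0
```

```text
tin L [[ 631.8  -89.2   75. ]
 [ 631.9  -55.2   75. ]
 [ 631.8 -123.2   75. ]
 [ 664.9  -90.7   75. ]
 [ 596.8  -87.3   75. ]]
ob base centre [455.6 -83. ] sides [ 65.1 104.4  65.9 101.4] dirs [ 56.9 146.4  54.3 145.9] mod90 -34.1
ob carton centre [456.8 -84.7] sides [41.  77.  41.3 75.7] dirs [ 57.  146.3  55.1 146. ] mod90 -33.9
sq carton centre [ 635. -302.] sides [64.7 64.2 64.8 64. ] dirs [ 32.7 122.9  32.5 122.7] mod90 32.7
rl [[ 452.7 -227.5   25. ]
 [ 461.9 -319.6   25. ]
 [ 501.2 -271.8   25. ]
 [ 409.  -274.3   25. ]] [ 457.28205143 -273.53622047   25.        ] [ 455.1340753  -273.04402708   25.        ]
t 14.73 pos [ 574.6 -147.2  284.3] rpy [-3.141e+00  2.000e-03 -2.000e-03] dp [ 58.7 -57.2 224.2] ang [-0.     0.002 -0.002] F [-0.7 -0.6 -0.2] op 0.995
```

```bash
python3 -m creep '[{"dp":[25,-25,20],"angular":[0,0,0],"fingers":85},{"dp":[45,-45,50],"angular":[0,0,0],"fingers":85},{"dp":[56,-56,85],"angular":[0,0,0],"fingers":85},{"dp":[57.5,-58,120],"angular":[0,0,0],"fingers":85},{"dp":[57.5,-58,150],"angular":[0,0,0],"fingers":85}]';python3 -m creep '[{"dp":[0,0,10],"angular":[0,0,0],"fingers":85},{"dp":[0,0,15],"angular":[0,0,0],"fingers":85},{"dp":[0,0,15],"angular":[0,0,0],"fingers":85},{"dp":[0,0,15],"angular":[0,0,0],"fingers":85}]'; python3 go.py 632 -89.2 28 0;python3 - <<'E'
from h import *
s=r.sense(); im=optics.grab_frame('wrist')
cv2.imwrite('pics/w7.png',im); np.save('w7.npy',s,allow_pickle=True)
E
```

```text
clock: 15.15
eef_pos: [632.4, -88.0, 132.7]
tcp_rot: [-3.141, 0.001, 0.0]
contact_force: [0.6, -0.0, -0.4]
opening: 0.997
clock: 15.48
eef_pos: [634.0, -89.9, 121.6]
tcp_rot: [3.141, -0.002, -0.001]
contact_force: [-0.0, -0.2, 0.3]
opening: 0.993
t 15.48 pos [634.  -89.9 121.6] rpy [ 3.141e+00 -2.000e-03 -1.000e-03] dp [-2.2 -0.8 93.6] ang [ 0.    -0.002 -0.001] F [-0.  -0.2  0.3] op 0.993
```

View pics/w7.png

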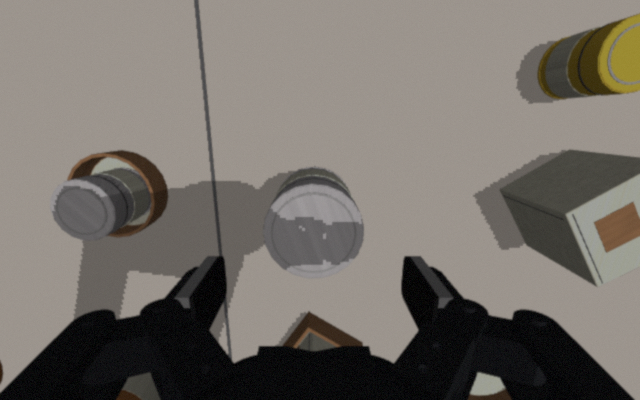

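```bash
python3 - <<'E'
from h import *
s=np.load('w7.npy',allow_pickle=True).item(); c=cam('wrist',s); print(onz(c,[313.5,263,364,313,313],[229,229,229,182,277],75.).round(1))
E
python3 -m creep '[{"dp":[-1,-1,20],"angular":[0,0,0],"fingers":85},{"dp":[-1,-1,45],"angular":[0,0,0],"fingers":85},{"dp":[-1,-1,70],"angular":[0,0,0],"fingers":85},{"dp":[-1,-1,85],"angular":[0,0,0],"fingers":85},{"dp":[-1,-1,93],"angular":[0,0,0],"fingers":85}]' 40;python3 -m creep '[{"dp":[0,0,0],"angular":[0,0,0],"fingers":80},{"dp":[0,0,0],"angular":[0,0,0],"fingers":76}]'; python3 go.py 632.5 -89.2 28 0
```

```text
[[ 634.   -89.3   75. ]
 [ 634.   -55.3   75. ]
 [ 634.  -123.4   75. ]
 [ 666.3  -89.    75. ]
 [ 597.8  -89.    75. ]]
clock: 15.95
eef_pos: [632.2, -88.8, 26.5]
tcp_rot: [3.142, -0.0, -0.001]
contact_force: [-0.0, -0.0, 0.1]
opening: 0.997
clock: 16.12
eef_pos: [633.1, -88.9, 28.0]
tcp_rot: [3.141, -0.002, -0.001]
contact_force: [-0.3, -1.2, -0.1]
opening: 0.89
t 16.12 pos [633.1 -88.9  28. ] rpy [ 3.141e+00 -2.000e-03 -1.000e-03] dp [-0.6  0.3  0. ] ang [ 0.    -0.002 -0.001] F [-0.3 -1.2 -0.1] op 0.89
```

```bash
python3 -m creep '[{"dp":[0,0,0],"angular":[0,0,0],"fingers":72},{"dp":[0,0,0],"angular":[0,0,0],"fingers":68},{"dp":[0,0,0],"angular":[0,0,0],"fingers":60},{"dp":[0,0,0],"angular":[0,0,0],"fingers":60},{"dp":[0,0,0],"angular":[0,0,0],"fingers":60}]' 40; python3 go.py 632.5 -89.2 28 0;python3 -m creep '[{"dp":[0,0,-3],"angular":[0,0,0],"fingers":60},{"dp":[0,0,-15],"angular":[0,0,0],"fingers":60},{"dp":[0,0,-45],"angular":[0,0,0],"fingers":60},{"dp":[0,0,-80],"angular":[0,0,0],"fingers":60},{"dp":[0,0,-110],"angular":[0,0,0],"fingers":60}]'; python3 go.py 455.5 -274 150 0
```

```text
clock: 16.53
eef_pos: [633.5, -89.1, 28.7]
tcp_rot: [3.141, -0.003, -0.0]
contact_force: [-0.5, -0.5, 7.5]
opening: 0.79
t 16.53 pos [633.5 -89.1  28.7] rpy [ 3.141e+00 -3.000e-03 -0.000e+00] dp [-1.   0.1  0.7] ang [ 0.001 -0.003 -0.   ] F [-0.5 -0.5  7.5] op 0.79
clock: 16.95
eef_pos: [632.0, -88.5, 139.1]
tcp_rot: [-3.141, 0.0, -0.0]
contact_force: [1.4, 0.2, -2.9]
opening: 0.782
t 16.95 pos [632.  -88.5 139.1] rpy [-3.141  0.    -0.   ] dp [-176.4  185.5  -10.9] ang [-0.  0. -0.] F [ 1.4  0.2 -2.9] op 0.782
```

```bash
python3 -m creep '[{"dp":[-20,21,-5],"angular":[0,0,0],"fingers":60},{"dp":[-48,50,-10],"angular":[0,0,0],"fingers":60},{"dp":[-76,80,-10],"angular":[0,0,0],"fingers":60},{"dp":[-104,110,-10],"angular":[0,0,0],"fingers":60},{"dp":[-132,139,-10],"angular":[0,0,0],"fingers":60}]';python3 -m creep '[{"dp":[-22,23,0],"angular":[0,0,0],"fingers":60},{"dp":[-36,38,0],"angular":[0,0,0],"fingers":60},{"dp":[-43,46,0],"angular":[0,0,0],"fingers":60},{"dp":[-44.5,47,0],"angular":[0,0,0],"fingers":60},{"dp":[-44.5,47,0],"angular":[0,0,0],"fingers":60}]';python3 go.py 455.5 -274.4 90 0
```

```text
clock: 17.37
eef_pos: [498.8, -228.4, 147.9]
tcp_rot: [3.141, -0.001, 0.001]
contact_force: [-0.7, 0.1, -3.0]
opening: 0.792
clock: 17.78
eef_pos: [455.7, -274.7, 147.3]
tcp_rot: [3.142, -0.001, -0.001]
contact_force: [-0.5, -0.7, -2.8]
opening: 0.79
t 17.78 pos [ 455.7 -274.7  147.3] rpy [ 3.142e+00 -1.000e-03 -1.000e-03] dp [-0.3 -0.3 57.3] ang [ 0.    -0.001 -0.001] F [-0.5 -0.7 -2.8] op 0.79
```

```bash
python3 -m creep '[{"dp":[0,0,20],"angular":[0,0,0],"fingers":60},{"dp":[0,0,45],"angular":[0,0,0],"fingers":60},{"dp":[0,0,65],"angular":[0,0,0],"fingers":60},{"dp":[0,0,75],"angular":[0,0,0],"fingers":60},{"dp":[0,0,80],"angular":[0,0,0],"fingers":60}]'; python3 -m creep '[{"dp":[0,0,0],"angular":[0,0,0],"fingers":60},{"dp":[0,0,0],"angular":[0,0,0],"fingers":60}]';python3 go.py 455.5 -274.4 31.7 0;python3 - <<'E'
from h import *
im=optics.grab_frame('wrist');cv2.imwrite('pics/w8.png',im)
E
```

```text
clock: 18.2
eef_pos: [455.8, -273.2, 65.4]
tcp_rot: [-3.14, 0.002, 0.001]
contact_force: [0.8, -0.0, -2.9]
opening: 0.792
clock: 18.37
eef_pos: [456.5, -274.5, 67.3]
tcp_rot: [3.141, -0.001, 0.0]
contact_force: [1.1, -0.5, -2.6]
opening: 0.787
t 18.37 pos [ 456.5 -274.5   67.3] rpy [ 3.141e+00 -1.000e-03  0.000e+00] dp [-1.  -0.1 35.6] ang [ 0.    -0.001  0.   ] F [ 1.1 -0.5 -2.6] op 0.787
```

View pics/w8.png

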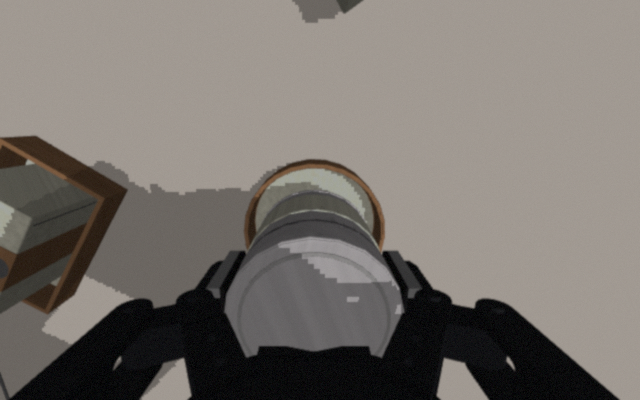

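```bash
python3 - <<'E'
from h import *
c=cam('wrist'); print(onz(c,[315,245,385,314],[160.5,235,235,195],25.).round(1), onz(c,314,190,r.sense()['eef_pos'][2]-28.7+0).round(1))
im=cv2.imread('pics/w8.png');cv2.imwrite('pics/w8a.png',cv2.resize(im[145:265,235:395],None,fx=5,fy=5,interpolation=cv2.INTER_CUBIC))
E
python3 -m creep '[{"dp":[-0.5,0,10],"angular":[0,0,0],"fingers":60},{"dp":[-0.5,0,20],"angular":[0,0,0],"fingers":60},{"dp":[-0.5,0,27],"angular":[0,0,0],"fingers":60},{"dp":[-0.5,0,30],"angular":[0,0,0],"fingers":60},{"dp":[-0.5,0,31],"angular":[0,0,0],"fingers":60}]';python3 go.py 455.5 -274.4 31.7 0
```

```text
[[ 503.2 -275.1   25. ]
 [ 453.8 -228.6   25. ]
 [ 453.8 -321.7   25. ]
 [ 481.2 -274.5   25. ]] [ 487.7 -274.4   39. ]
clock: 18.83
eef_pos: [454.5, -274.3, 34.7]
tcp_rot: [-3.141, 0.001, -0.0]
contact_force: [-0.5, -0.4, -3.3]
opening: 0.786
t 18.83 pos [ 454.5 -274.3   34.7] rpy [-3.141e+00  1.000e-03 -0.000e+00] dp [1.  0.1 3. ] ang [-0.001  0.001 -0.   ] F [-0.5 -0.4 -3.3] op 0.786
```

View pics/w8a.png

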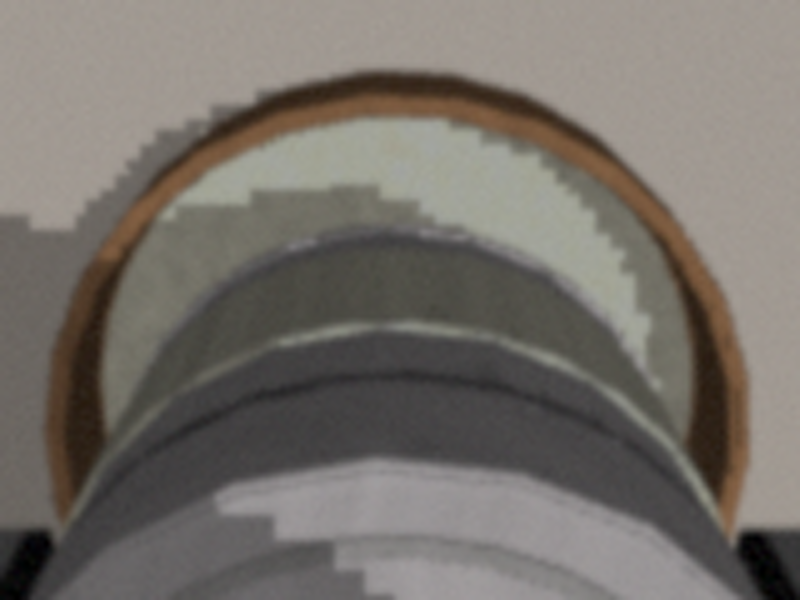

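```bash
python3 -m creep '[{"dp":[0.5,0,1],"angular":[0,0,0],"fingers":60},{"dp":[0.5,0,1.5],"angular":[0,0,0],"fingers":60},{"dp":[0.5,0,1.5],"angular":[0,0,0],"fingers":60}]';python3 go.py 455.5 -274.4 31.7 0
```

```text
clock: 19.08
eef_pos: [455.9, -274.7, 34.4]
tcp_rot: [3.141, -0.0, -0.0]
contact_force: [0.3, 0.2, -3.3]
opening: 0.789
t 19.08 pos [ 455.9 -274.7   34.4] rpy [ 3.141 -0.    -0.   ] dp [-0.4 -0.3  2.7] ang [ 0. -0. -0.] F [ 0.3  0.2 -3.3] op 0.789
```

```bash
python3 -m creep '[{"dp":[0,0,1],"angular":[0,0,0],"fingers":60},{"dp":[0,0,2],"angular":[0,0,0],"fingers":60},{"dp":[0,0,2.5],"angular":[0,0,0],"fingers":60},{"dp":[0,0,2.5],"angular":[0,0,0],"fingers":60}]';python3 go.py 455.5 -274.4 31.7 0
```

```text
clock: 19.42
eef_pos: [455.7, -274.6, 31.8]
tcp_rot: [3.142, -0.0, -0.0]
contact_force: [0.9, -0.1, -2.4]
opening: 0.785
t 19.42 pos [ 455.7 -274.6   31.8] rpy [ 3.142 -0.    -0.   ] dp [-0.2 -0.2  0.1] ang [ 0. -0. -0.] F [ 0.9 -0.1 -2.4] op 0.785
```

```bash
python3 -m creep '[{"dp":[0,0,0.5],"angular":[0,0,0],"fingers":60},{"dp":[0,0,0.8],"angular":[0,0,0],"fingers":60},{"dp":[0,0,0.8],"angular":[0,0,0],"fingers":60}]';python3 go.py 455.5 -274.4 31.7 0
```

```text
clock: 19.67
eef_pos: [455.6, -274.6, 31.7]
tcp_rot: [3.142, -0.0, -0.0]
contact_force: [-3.1, 2.1, 8.9]
opening: 0.786
t 19.67 pos [ 455.6 -274.6   31.7] rpy [ 3.142 -0.    -0.   ] dp [-0.1 -0.2  0. ] ang [ 0. -0. -0.] F [-3.1  2.1  8.9] op 0.786
```

Contact at the expected 31.7. Releasing, then on to the square carton.

```bash
python3 -m creep '[{"dp":[0,0,-0.4],"angular":[0,0,0],"fingers":70},{"dp":[0,0,-0.4],"angular":[0,0,0],"fingers":76},{"dp":[0,0,-0.4],"angular":[0,0,0],"fingers":82},{"dp":[0,0,-0.4],"angular":[0,0,0],"fingers":82},{"dp":[0,0,-5],"angular":[0,0,0],"fingers":85}]';python3 -m creep '[{"dp":[0,0,-15],"angular":[0,0,0],"fingers":85},{"dp":[0,0,-40],"angular":[0,0,0],"fingers":85},{"dp":[0,0,-80],"angular":[0,0,0],"fingers":85},{"dp":[0,0,-120],"angular":[0,0,0],"fingers":85},{"dp":[0,0,-150],"angular":[0,0,0],"fingers":85}]'; python3 go.py 590 -285 260 33
```

```text
clock: 20.08
eef_pos: [455.3, -274.3, 35.5]
tcp_rot: [-3.141, 0.001, -0.0]
contact_force: [0.2, 0.3, -0.5]
opening: 0.998
clock: 20.5
eef_pos: [456.1, -274.9, 189.2]
tcp_rot: [3.141, -0.002, -0.0]
contact_force: [-0.0, -0.3, 0.1]
opening: 0.994
t 20.5 pos [ 456.1 -274.9  189.2] rpy [ 3.141e+00 -2.000e-03 -0.000e+00] dp [134.   10.2 -70.6] ang [ 0.002 -0.001 -0.576] F [-0.  -0.3  0.1] op 0.994
```

```bash
python3 -m creep '[{"dp":[30,10,-15],"angular":[0,0,-0.12],"fingers":85},{"dp":[65,25,-25],"angular":[0,0,-0.24],"fingers":85},{"dp":[100,38,-30],"angular":[0,0,-0.36],"fingers":85},{"dp":[130,47,-30],"angular":[0,0,-0.48],"fingers":85},{"dp":[145,49,-30],"angular":[0,0,-0.576],"fingers":85}]'; python3 -m creep '[{"dp":[0,0,0],"angular":[0,0,0],"fingers":85},{"dp":[0,0,0],"angular":[0,0,0],"fingers":85},{"dp":[0,0,0],"angular":[0,0,0],"fingers":85}]'
python3 - <<'E'
from h import *
s=r.sense(); im=optics.grab_frame('wrist'); print(s['eef_pos'],s['tcp_rot'],r.sense()['eef_pos'])
cv2.imwrite('pics/w9.png',im); np.save('w9.npy',s,allow_pickle=True)
E
```

```text
clock: 20.92
eef_pos: [604.1, -325.0, 216.9]
tcp_rot: [3.139, -0.002, 0.582]
contact_force: [-1.6, 0.7, -0.6]
opening: 0.995
clock: 21.17
eef_pos: [599.5, -323.2, 215.6]
tcp_rot: [-3.14, 0.001, 0.573]
contact_force: [-0.9, 0.0, -0.6]
opening: 0.997
[ 599.47499724 -323.21338968  215.59832661] [-3.14028342e+00  9.01193272e-04  5.73263543e-01] [ 599.3577556  -323.23612199  215.77479105]
```

View pics/w9.png

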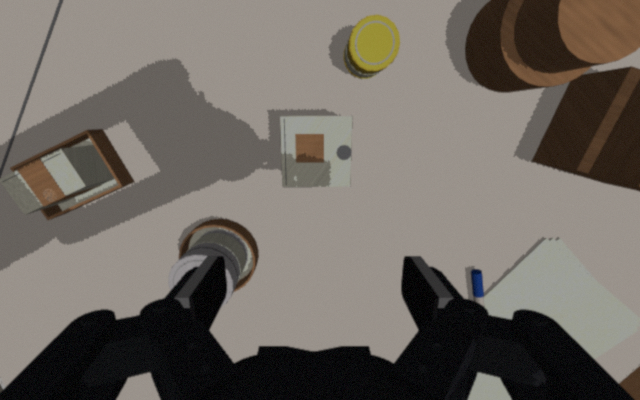

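Run:
```python
from h import *
im=cv2.imread('pics/w9.png')
cv2.imwrite('pics/w9a.png',cv2.resize(im[105:200,268:363],None,fx=6,fy=6,interpolation=cv2.INTER_CUBIC))
```

```text
(no output)
```

View pics/w9a.png

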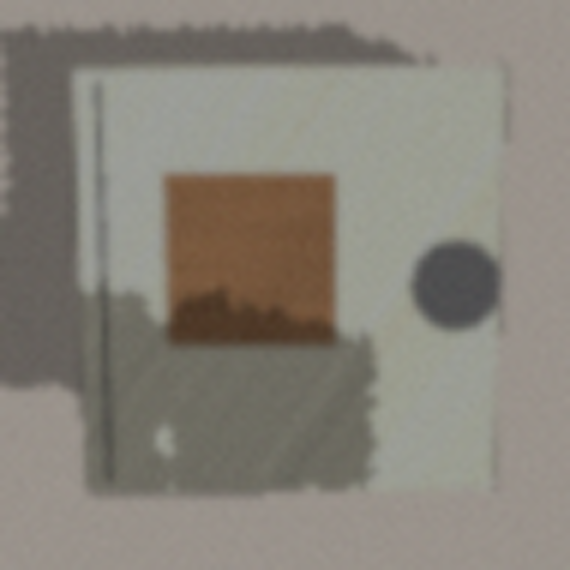

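```bash
python3 - <<'E'
from quad import *
s=np.load('w9.npy',allow_pickle=True).item(); c=cam('wrist',s)
quad(c,pts([(73,69),(504,67),(494,492),(86,494)],6,(268,105)),75,'sq')
E
python3 go.py 635.5 -301.8 130 33
```

```text
sq centre [ 634.9 -302.1] sides [65.1 65.6 65.9 65.7] dirs [123.1  33.5 123.2  32.9] mod90 33.2
t 21.22 pos [ 599.4 -323.2  215.8] rpy [-3.14e+00  1.00e-03  5.73e-01] dp [42.1  1.7 85.7] ang [-0.001  0.001 -0.003] F [ 0.8 -1.6  0.8] op 0.996
```

```bash
python3 -m creep '[{"dp":[15,1,20],"angular":[0,0,-0.005],"fingers":85},{"dp":[30,1.5,45],"angular":[0,0,-0.005],"fingers":85},{"dp":[39,2,70],"angular":[0,0,-0.005],"fingers":85},{"dp":[41.5,2,85],"angular":[0,0,-0.005],"fingers":85},{"dp":[41.5,2,90],"angular":[0,0,-0.005],"fingers":85}]';python3 -m creep '[{"dp":[0,0,0],"angular":[0,0,0],"fingers":85},{"dp":[0,0,0],"angular":[0,0,0],"fingers":85},{"dp":[0,0,0],"angular":[0,0,0],"fingers":85}]'; python3 go.py 635 -302 28 33.2
```

```text
clock: 21.63
eef_pos: [634.6, -301.6, 123.2]
tcp_rot: [-3.138, 0.002, 0.58]
contact_force: [-0.9, -0.6, -0.1]
opening: 0.997
clock: 21.88
eef_pos: [636.8, -303.5, 127.7]
tcp_rot: [3.14, -0.001, 0.58]
contact_force: [0.5, -0.7, 0.6]
opening: 0.995
t 21.88 pos [ 636.8 -303.5  127.7] rpy [ 3.14e+00 -1.00e-03  5.80e-01] dp [-0.8 -2.5 99.7] ang [ 0.002 -0.001  0.001] F [ 0.5 -0.7  0.6] op 0.995
```

```bash
python3 -m creep '[{"dp":[-0.5,-1.5,20],"angular":[0,0,0],"fingers":85},{"dp":[-0.5,-1.5,45],"angular":[0,0,0],"fingers":85},{"dp":[-0.5,-1.5,70],"angular":[0,0,0],"fingers":85},{"dp":[-0.5,-1.5,90],"angular":[0,0,0],"fingers":85},{"dp":[-0.5,-1.5,98],"angular":[0,0,0],"fingers":85}]' 30;python3 -m creep '[{"dp":[0,0,0],"angular":[0,0,0],"fingers":80},{"dp":[0,0,0],"angular":[0,0,0],"fingers":75},{"dp":[0,0,0],"angular":[0,0,0],"fingers":72}]'; python3 go.py 635 -302 28 33.2
```

```text
clock: 22.3
eef_pos: [634.2, -301.6, 26.5]
tcp_rot: [-3.14, 0.001, 0.58]
contact_force: [-1.1, -0.1, 1.3]
opening: 0.999
clock: 22.55
eef_pos: [636.5, -302.4, 30.0]
tcp_rot: [3.139, -0.001, 0.581]
contact_force: [0.4, -0.7, 0.5]
opening: 0.845
t 22.55 pos [ 636.5 -302.4   30. ] rpy [ 3.139e+00 -1.000e-03  5.810e-01] dp [-1.  -1.2  2. ] ang [ 0.002 -0.001  0.001] F [ 0.4 -0.7  0.5] op 0.845
```

```bash
python3 -m creep '[{"dp":[-0.7,-0.7,2],"angular":[0,0,0],"fingers":68},{"dp":[-0.7,-0.7,2],"angular":[0,0,0],"fingers":64},{"dp":[-0.7,-0.7,2],"angular":[0,0,0],"fingers":58},{"dp":[-0.7,-0.7,2],"angular":[0,0,0],"fingers":58},{"dp":[-0.7,-0.7,2],"angular":[0,0,0],"fingers":58}]' 30; python3 go.py 635 -302 28 33.2; python3 -m creep '[{"dp":[0,0,-3],"angular":[0,0,0],"fingers":58},{"dp":[0,0,-15],"angular":[0,0,0],"fingers":58},{"dp":[0,0,-45],"angular":[0,0,0],"fingers":58},{"dp":[0,0,-85],"angular":[0,0,0],"fingers":58},{"dp":[0,0,-120],"angular":[0,0,0],"fingers":58}]'; python3 go.py 600 150 200 8.2
```

```text
clock: 22.97
eef_pos: [635.5, -302.2, 27.8]
tcp_rot: [3.139, -0.001, 0.581]
contact_force: [0.7, -0.4, 6.3]
opening: 0.769
t 22.97 pos [ 635.5 -302.2   27.8] rpy [ 3.139e+00 -1.000e-03  5.810e-01] dp [-0.3 -0.4 -0.2] ang [ 0.003 -0.001  0.001] F [ 0.7 -0.4  6.3] op 0.769
clock: 23.38
eef_pos: [633.8, -301.2, 147.9]
tcp_rot: [-3.141, 0.001, 0.581]
contact_force: [1.1, -0.3, -2.0]
opening: 0.772
t 23.38 pos [ 633.8 -301.2  147.9] rpy [-3.141e+00  1.000e-03  5.810e-01] dp [ 219.3 -395.8  -51.9] ang [-0.001  0.001  0.438] F [ 1.1 -0.3 -2. ] op 0.772
```

```bash
python3 go.py 600 215 200 8.2; python3 -m creep '[{"dp":[8,-14,-15],"angular":[0,0,0],"fingers":58},{"dp":[25,-48,-30],"angular":[0,0,0.05],"fingers":58},{"dp":[43,-83,-40],"angular":[0,0,0.1],"fingers":58},{"dp":[61,-118,-47],"angular":[0,0,0.16],"fingers":58},{"dp":[79,-153,-50],"angular":[0,0,0.22],"fingers":58}]'; python3 go.py 600 215 200 8.2
```

```text
t 23.38 pos [ 633.8 -301.2  147.9] rpy [-3.141e+00  1.000e-03  5.810e-01] dp [ 255.  -450.1  -51.8] ang [-0.001  0.001  0.438] F [ 1.1 -0.3 -2. ] op 0.772
clock: 23.8
eef_pos: [616.3, -128.8, 198.2]
tcp_rot: [3.141, -0.002, 0.357]
contact_force: [0.4, 0.2, -1.4]
opening: 0.764
t 23.8 pos [ 616.3 -128.8  198.2] rpy [ 3.141e+00 -2.000e-03  3.570e-01] dp [ 105.  -327.8   -2. ] ang [ 0.001 -0.002  0.214] F [ 0.4  0.2 -1.4] op 0.764
```

```bash
python3 -m creep '[{"dp":[12,-38,0],"angular":[0,0,0.05],"fingers":58},{"dp":[24,-76,0],"angular":[0,0,0.1],"fingers":58},{"dp":[36,-114,0],"angular":[0,0,0.16],"fingers":58},{"dp":[48,-152,0],"angular":[0,0,0.214],"fingers":58},{"dp":[60,-190,0],"angular":[0,0,0.214],"fingers":58}]'; python3 go.py 600 215 200 8.2
```

```text
clock: 24.22
eef_pos: [604.8, 70.6, 196.9]
tcp_rot: [-3.142, -0.0, 0.143]
contact_force: [1.3, 0.2, -1.7]
opening: 0.772
t 24.22 pos [604.8  70.6 196.9] rpy [-3.142 -0.     0.143] dp [  15.9 -143.6   -3.1] ang [-0. -0.  0.] F [ 1.3  0.2 -1.7] op 0.772
```

```bash
python3 -m creep '[{"dp":[4,-36,0],"angular":[0,0,0],"fingers":58},{"dp":[8,-74,0],"angular":[0,0,0],"fingers":58},{"dp":[12,-110,0],"angular":[0,0,0],"fingers":58},{"dp":[15,-135,0],"angular":[0,0,0],"fingers":58},{"dp":[16,-143,0],"angular":[0,0,0],"fingers":58}]';  python3 -m creep '[{"dp":[0,0,0],"angular":[0,0,0],"fingers":58},{"dp":[0,0,0],"angular":[0,0,0],"fingers":58},{"dp":[0,0,0],"angular":[0,0,0],"fingers":58}]';python3 - <<'E'
from h import *
s=r.sense(); im=optics.grab_frame('wrist'); print(s['eef_pos'],s['tcp_rot'],r.sense()['eef_pos'])
cv2.imwrite('pics/w10.png',im); np.save('w10.npy',s,allow_pickle=True)
E
```

```text
clock: 24.63
eef_pos: [599.7, 216.4, 196.8]
tcp_rot: [-3.14, -0.001, 0.15]
contact_force: [-0.8, -1.1, -1.1]
opening: 0.763
clock: 24.88
eef_pos: [600.3, 211.1, 196.1]
tcp_rot: [3.141, 0.0, 0.146]
contact_force: [-1.6, 0.2, -1.5]
opening: 0.764
[600.30576138 211.1464378  196.12164127] [3.14102263e+00 3.77377019e-04 1.46110107e-01] [600.4345894  210.95036932 196.08771723]
```

View pics/w10.png

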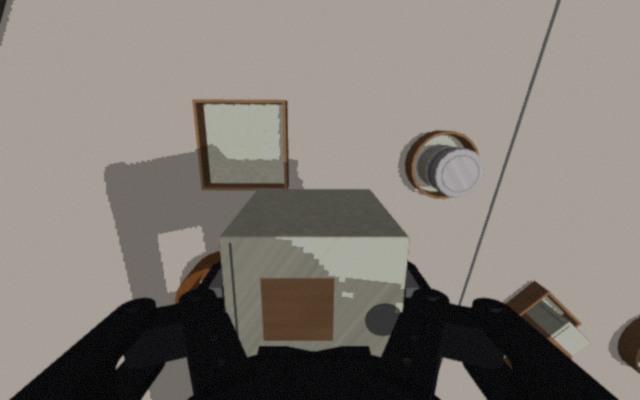

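Run:
```python
from h import *
im=cv2.imread('pics/w10.png')
cv2.imwrite('pics/w10a.png',cv2.resize(im[90:200,185:300],None,fx=5,fy=5,interpolation=cv2.INTER_CUBIC))
cv2.imwrite('pics/w10b.png',cv2.resize(im[180:260,210:420],None,fx=3.5,fy=3.5,interpolation=cv2.INTER_CUBIC))
```

```text
(no output)
```

View pics/w10a.png

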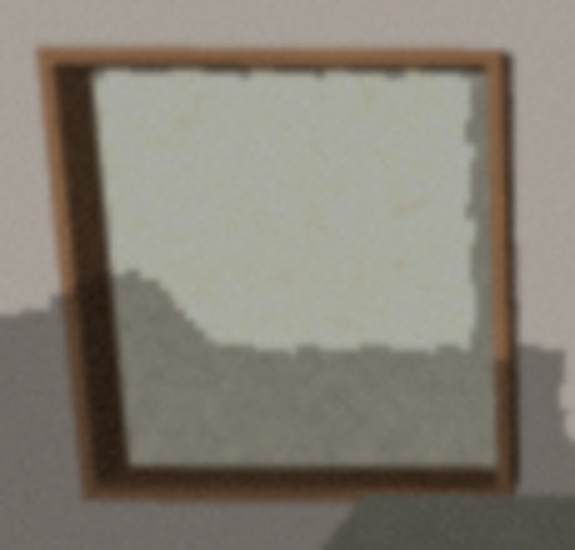

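View pics/w10b.png

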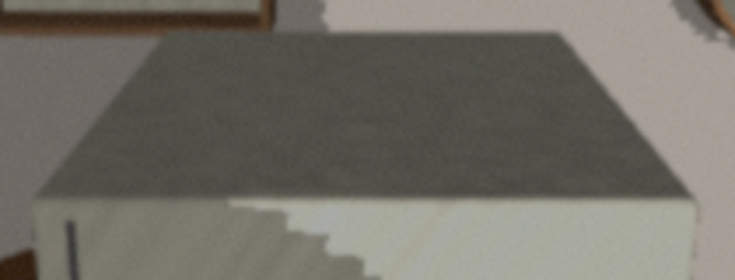

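```bash
python3 - <<'E'
from quad import *
s=np.load('w10.npy',allow_pickle=True).item(); c=cam('wrist',s); R=Ro.from_euler('xyz',s['tcp_rot'])
q=quad(c,pts([(38,48),(505,51),(514,495),(83,499)],5,(185,90)),25,'sqbase'); print(R.inv().apply(np.r_[q.mean(0),25]-s['eef_pos']).round(1))
for n,P,z in [('cbot',[(168,33),(560,33)],s['eef_pos'][2]-27.8),('ctop',[(35,199),(693,199)],s['eef_pos'][2]+47.2)]:
    p=pts(P,3.5,(210,180)); q=R.inv().apply(onz(c,p[:,0],p[:,1],z)-s['eef_pos']); d=q[1]-q[0]; print(n,'mid',q.mean(0).round(1),'len',np.linalg.norm(d).round(1),'ang',np.degrees(np.arctan2(-d[0],d[1])).round(2))
E
python3 go.py 634 291.5 130 8.4
```

```text
sqbase centre [633.3 291.4] sides [92.4 90.  92.7 91.5] dirs [98.   8.1 98.9  7.9] mod90 8.2
[ 44.4 -74.7 171.1]
cbot mid [31.9 -0.5 27.8] len 65.5 ang -0.0
ctop mid [ 32.5  -0.5 -47.2] len 64.6 ang 0.0
t 24.93 pos [600.4 211.  196.1] rpy [3.141 0.    0.146] dp [ 44.9 -74.9  66. ] ang [ 0.     0.    -0.001] F [ 0.4 -0.9 -1.9] op 0.771
```

```bash
python3 -m creep '[{"dp":[12,-20,5],"angular":[0,0,0.003],"fingers":58},{"dp":[26,-43,15],"angular":[0,0,0.003],"fingers":58},{"dp":[38,-62,30],"angular":[0,0,0.003],"fingers":58},{"dp":[44,-72,50],"angular":[0,0,0.003],"fingers":58},{"dp":[45,-74,70],"angular":[0,0,0.003],"fingers":58}]';  python3 -m creep '[{"dp":[0,0,20],"angular":[0,0,0],"fingers":58},{"dp":[0,0,38],"angular":[0,0,0],"fingers":58},{"dp":[0,0,45],"angular":[0,0,0],"fingers":58},{"dp":[0,0,48],"angular":[0,0,0],"fingers":58},{"dp":[0,0,48],"angular":[0,0,0],"fingers":58}]'; python3 -m creep '[{"dp":[0,0,0],"angular":[0,0,0],"fingers":58},{"dp":[0,0,0],"angular":[0,0,0],"fingers":58}]'
python3 - <<'E'
from h import *
s=r.sense(); im=optics.grab_frame('wrist'); print(s['eef_pos'],s['tcp_rot'],r.sense()['eef_pos'])
cv2.imwrite('pics/w11.png',im); np.save('w11.npy',s,allow_pickle=True)
E
```

```text
clock: 25.35
eef_pos: [635.7, 293.0, 125.8]
tcp_rot: [-3.141, -0.002, 0.143]
contact_force: [0.2, -0.1, -1.7]
opening: 0.773
clock: 25.77
eef_pos: [634.2, 291.3, 77.8]
tcp_rot: [3.141, 0.001, 0.143]
contact_force: [0.3, 0.3, -1.1]
opening: 0.77
clock: 25.93
eef_pos: [635.1, 292.3, 79.5]
tcp_rot: [-3.141, -0.002, 0.143]
contact_force: [0.4, -0.5, -1.7]
opening: 0.769
[635.07238115 292.33880536  79.46086594] [-3.14099845e+00 -2.07258234e-03  1.43350043e-01] [634.93998867 292.43197763  79.38774198]
```

View pics/w11.png

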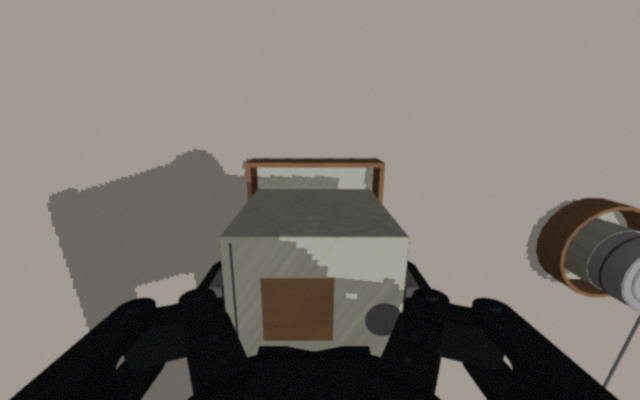

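```bash
python3 - <<'E'
from quad import *
s=np.load('w11.npy',allow_pickle=True).item(); c=cam('wrist',s); R=Ro.from_euler('xyz',s['tcp_rot'])
q=R.inv().apply(onz(c,[246.5,384],[161,161],25.)-s['eef_pos']); print(q.round(1),q.mean(0).round(1))
E
cd pics; python3 -c "
import cv2;im=cv2.imread('w11.png');cv2.imwrite('w11a.png',cv2.resize(im[150:250,235:395],None,fx=5,fy=5,interpolation=cv2.INTER_CUBIC))"
```

```text
[[ 44.7 -44.7  54.6]
 [ 44.7  45.8  54.5]] [44.7  0.5 54.6]
```

View pics/w11a.png

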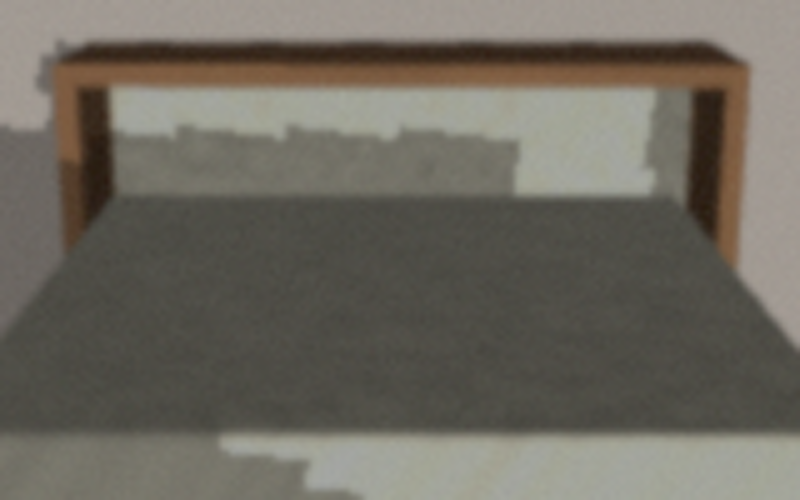

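```bash
python3 -m creep '[{"dp":[-1,1,12],"angular":[0,0,0],"fingers":58},{"dp":[-1,1,26],"angular":[0,0,0],"fingers":58},{"dp":[-1,1,36],"angular":[0,0,0],"fingers":58},{"dp":[-1,1,42],"angular":[0,0,0],"fingers":58},{"dp":[-1,1,44],"angular":[0,0,0],"fingers":58}]';  python3 -m creep '[{"dp":[0,0,0],"angular":[0,0,0],"fingers":58},{"dp":[0,0,0],"angular":[0,0,0],"fingers":58},{"dp":[0,0,1],"angular":[0,0,0],"fingers":58},{"dp":[0,0,2],"angular":[0,0,0],"fingers":58},{"dp":[0,0,2],"angular":[0,0,0],"fingers":58}]'; python3 go.py 634 291.3 30.8 8.2
```

```text
clock: 26.4
eef_pos: [631.9, 290.6, 31.5]
tcp_rot: [3.141, 0.003, 0.144]
contact_force: [-0.3, -0.7, -2.3]
opening: 0.771
clock: 26.82
eef_pos: [633.5, 291.2, 32.2]
tcp_rot: [-3.141, -0.001, 0.144]
contact_force: [0.5, -0.3, -2.0]
opening: 0.768
t 26.82 pos [633.5 291.2  32.2] rpy [-3.141e+00 -1.000e-03  1.440e-01] dp [0.5 0.  1.4] ang [-0.    -0.001  0.001] F [ 0.5 -0.3 -2. ] op 0.768
```

```bash
python3 -m creep '[{"dp":[0,0,1],"angular":[0,0,0],"fingers":58},{"dp":[0,0,1.7],"angular":[0,0,0],"fingers":58},{"dp":[0,0,1.7],"angular":[0,0,0],"fingers":58}]'; python3 go.py 634 291.3 30.8 8.2
```

```text
clock: 27.07
eef_pos: [633.5, 291.3, 30.8]
tcp_rot: [-3.141, -0.0, 0.144]
contact_force: [-1.2, -0.9, 2.3]
opening: 0.771
t 27.07 pos [633.5 291.3  30.8] rpy [-3.141 -0.     0.144] dp [0.5 0.1 0. ] ang [-0.    -0.     0.001] F [-1.2 -0.9  2.3] op 0.771
```

Touched down at 30.8 as expected. Releasing and withdrawing.

```bash
python3 -m creep '[{"dp":[0,0,0],"angular":[0,0,0],"fingers":68},{"dp":[0,0,0],"angular":[0,0,0],"fingers":74},{"dp":[0,0,0],"angular":[0,0,0],"fingers":80},{"dp":[0,0,0],"angular":[0,0,0],"fingers":84},{"dp":[0,0,-4],"angular":[0,0,0],"fingers":85}]';python3 -m creep '[{"dp":[0,0,-15],"angular":[0,0,0],"fingers":85},{"dp":[0,0,-40],"angular":[0,0,0],"fingers":85},{"dp":[0,0,-80],"angular":[0,0,0],"fingers":85},{"dp":[0,0,-120],"angular":[0,0,0],"fingers":85},{"dp":[-10,0,-155],"angular":[0,0,0],"fingers":85}]'; python3 -m creep '[{"dp":[-30,30,-20],"angular":[0,0,0.05],"fingers":85},{"dp":[-55,65,-50],"angular":[0,0,0.1],"fingers":85},{"dp":[-75,100,-80],"angular":[0,0,0.143],"fingers":85},{"dp":[-80,130,-100],"angular":[0,0,0.143],"fingers":85},{"dp":[-80,150,-110],"angular":[0,0,0.143],"fingers":85}]'; python3 -m creep '[{"dp":[0,0,0],"angular":[0,0,0],"fingers":85},{"dp":[0,0,0],"angular":[0,0,0],"fingers":85},{"dp":[0,0,0],"angular":[0,0,0],"fingers":85},{"dp":[0,0,0],"angular":[0,0,0],"fingers":85}]'
python3 - <<'E'
from h import *
s=r.sense(); im=optics.grab_frame('wrist'); print(s['eef_pos'],s['tcp_rot'])
cv2.imwrite('pics/w12.png',im); np.save('w12.npy',s,allow_pickle=True)
cv2.imwrite('pics/s12.png',optics.grab_frame('scene'));cv2.imwrite('pics/d12.png',optics.grab_frame('side'))
E
```

```text
clock: 27.48
eef_pos: [632.7, 290.9, 33.6]
tcp_rot: [3.141, 0.001, 0.144]
contact_force: [-0.3, 0.6, -0.2]
opening: 0.994
clock: 27.9
eef_pos: [624.9, 290.0, 193.2]
tcp_rot: [-3.141, -0.003, 0.143]
contact_force: [0.3, 0.7, 1.3]
opening: 0.995
clock: 28.32
eef_pos: [564.2, 128.8, 302.6]
tcp_rot: [-3.141, -0.002, 0.002]
contact_force: [1.1, -0.4, 0.2]
opening: 0.996
clock: 28.65
eef_pos: [565.3, 130.5, 298.8]
tcp_rot: [-3.141, 0.001, 0.001]
contact_force: [0.8, 0.5, 0.5]
opening: 0.996
[565.2706596  130.48308275 298.83876755] [-3.14141942e+00  9.55940976e-04  1.28547052e-03]
```

View pics/w12.png

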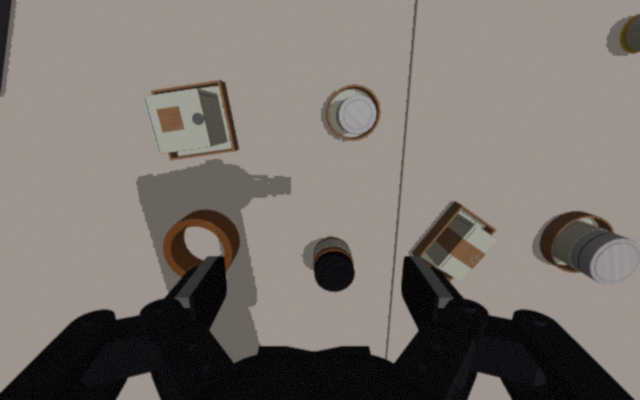

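View pics/s12.png

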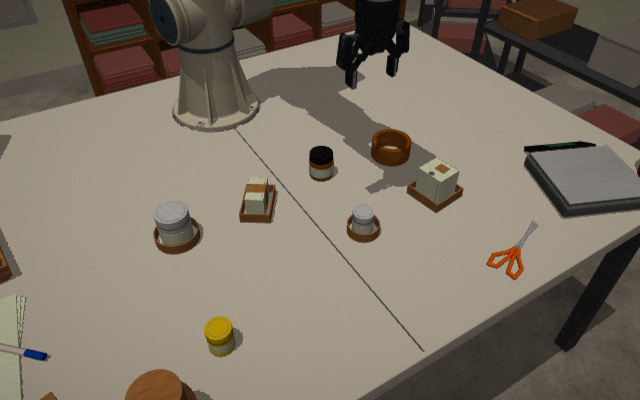

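All four stand in their bases, and the tape, jar and yellow tin look untouched. Measuring the centring from enlarged crops.

Run:
```python
from h import *
im=cv2.imread('pics/w12.png')
cv2.imwrite('pics/w12a.png',cv2.resize(im[70:170,140:245],None,fx=5,fy=5,interpolation=cv2.INTER_CUBIC))
cv2.imwrite('pics/w12b.png',cv2.resize(im[75:150,315:390],None,fx=6,fy=6,interpolation=cv2.INTER_CUBIC))
cv2.imwrite('pics/d12a.png',cv2.resize(cv2.imread('pics/d12.png')[220:395,220:350],None,fx=3.4,fy=3.4,interpolation=cv2.INTER_CUBIC))
```

```text
(no output)
```

View pics/w12a.png

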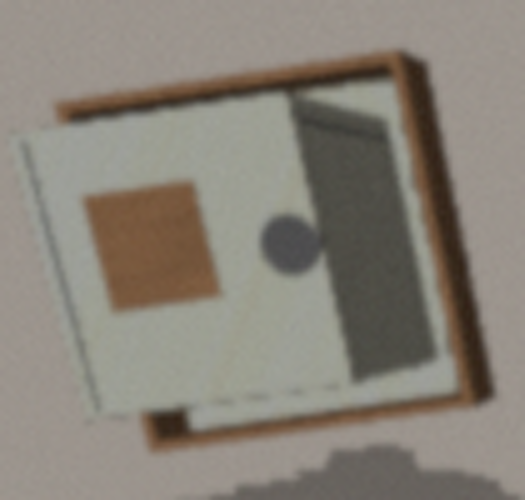

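View pics/w12b.png

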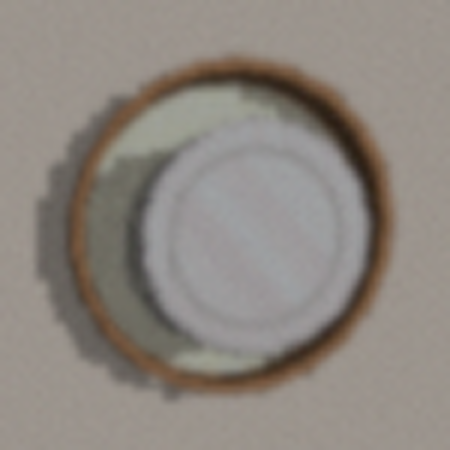

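View pics/d12a.png

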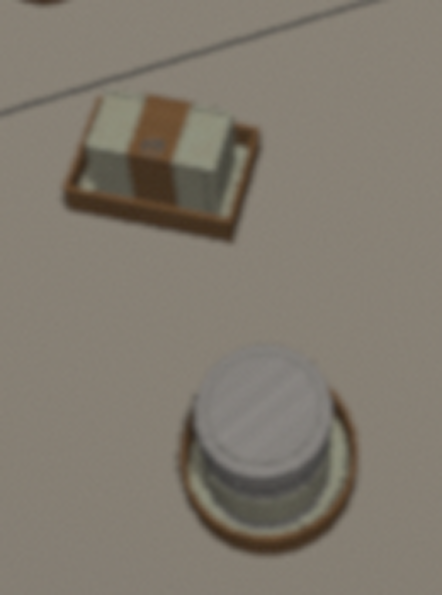

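```bash
python3 - <<'E'
from quad import *
s=np.load('w12.npy',allow_pickle=True).item(); c=cam('wrist',s)
f=lambda c,P,sc,o,z:onz(c,*pts(P,sc,o).T,z).round(1)
print('small lid',f(c,[(258,235.5)],6,(315,75),58.),'rim',f(c,[(232,223.5)],6,(315,75),25.))
quad(c,pts([(290,92),(353,382),(90,420),(12,135)],5,(140,70)),78,'sq'); quad(c,pts([(400,52),(472,403),(152,450),(57,103)],5,(140,70)),25,'sqbase')
d=cam('side'); print('large lid side',f(d,[(193,410),(332,410),(263,345),(263,476)],3.4,(220,220),78.), 'rim sides',f(d,[(180,450),(356,450)],3.4,(220,220),25.))
E
python3 go.py 500 -150 290 0
```

```text
small lid [[642.4  77.3  58. ]] rim [[645.4  78.5  25. ]]
sq centre [632.8 291. ] sides [65.3 64.9 65.1 65.2] dirs [ 7.1 98.1  7.5 98.2] mod90 7.7
sqbase centre [633.2 291.6] sides [90.3 90.7 91.  91.3] dirs [ 7.7 98.3  8.1 97.8] mod90 8.0
large lid side [[ 420.7 -263.    78. ]
 [ 485.  -288.    78. ]
 [ 464.6 -243.3   78. ]
 [ 442.  -306.6   78. ]] rim sides [[ 411.5 -258.6   25. ]
 [ 497.3 -292.1   25. ]]
t 28.8 pos [565.3 130.7 298.3] rpy [3.141e+00 2.000e-03 2.000e-03] dp [-65.9 280.5   8.5] ang [0.    0.002 0.002] F [-0.   0.6  0.4] op 0.999
```

Run:
```python
from h import *
a=cv2.imread('pics/s12.png')[195:250,335:395]; b=cv2.imread('pics/d12.png')[160:215,295:355]
cv2.imwrite('pics/st.png',np.hstack([cv2.resize(x,(400,367),interpolation=cv2.INTER_CUBIC) for x in (a,b)]))
```

```text
(no output)
```

View pics/st.png

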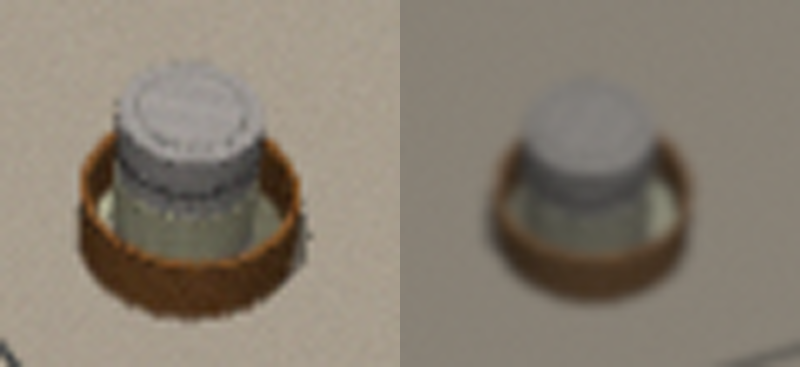

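The small tin is about 2 mm off centre with 10 mm of clearance all round, and the others are within about 2 mm, so I won't disturb anything. Handing in.

```bash
python3 -c "
from rig import r
print(r.sense()['clock'], r.sign_off())"
```

```text
the job is handed in; nothing more can be done
28.8 None
```

I took both stacks apart and stood each product upright in its matching base, then handed the job in at 28.8 s. The gripper was open and clear of everything. I moved the small tin first, then the oblong carton, the large tin and the square carton. Each was lowered until it touched the floor of its base at the expected height.

Last measured offsets from the middle of each base (camera calibration is good to about 2 mm):

| Product | Off centre | Turned relative to the walls |
|---|---|---|
| Square carton | under 1 mm | about 0.3° |
| Oblong carton | about 2 mm | about 0.2° |
| Large tin | about 1.5 mm | – |
| Small tin | 1.5–3 mm in x | – |

- **Small tin:** The wrist view put it about 3 mm off and the two fixed cameras about 1.5 mm. There is about 10 mm of room around it, so I left it rather than regrip it.
- **Oblong carton:** It was pressed down with about 28 N for a moment at touchdown. I eased off before letting go.
- **Bystanders:** The tape roll, jar and yellow tin look to be where they started in the final scene picture, but I did not measure their positions again.

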